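# Open the child-safe socket box and plug in the night lights

### The job

Press in the release tab of the child-safe socket box, pivot the cover up about its far edge and out of its frame, and lay it flat, knob up, centred on the cork mat. Then plug every night light from the grey placemat fully home into a socket, and last of all throw the lever at the end of the box to switch it on. Leave the steel cup and the orange spoon alone.

Things in the scene. Friction and masses are not known exactly. Their poses are not given: they have to be found in the camera images.
- socket_box: White socket box fixed to the counter, 150 mm deep (x) x 256 mm long (y), deck (top face) 56 mm above the counter. Origin: centre of its underside; x from its front (tab side) to its far side, y along it to the lever end, z up. Rims stand 8 mm above the deck at both ends (y beyond +-119 mm), 6 mm along the front. The shut cover lies on the deck, its origin at box (0, 0, 56) mm.
- tab (a joint): Release tab: 0 = out, cover latched (may start up to 2 mm in); 0.014 m = fully pressed in, along the box's +x. About 6 N moves it; it stays where it is left and may be left in. Its hook, 16 mm wide, rises through a slot in the cover to 12 mm above the deck and reaches over the cover's front strip, which is free from about 0.010 m on.
- tab_face (a point): centre of the outer face of the tab's push pad, in the middle of the box's front, 42 mm above the counter; pad 44 mm wide, 22 mm high, standing 20 mm out of the front; moves with the tab
- cover: Loose snap-in cover, grey plastic, 0.16 kg: plate x -66 to +50, y -116 to +116, z 0 to 5 mm. Origin on the plate's underside; axes as the box's while shut. Knob to grip: block 28 (x) x 22 (y) mm centred at x = -6, y = 0, z 5 to 39 mm. Tongues under the box's bar stop a straight lift: with the tab in, turn it up about its +x edge by 25 to 30 degrees, then draw it out to its own -x and up.
- cover_hooks (a point): point midway between the cover's two tongues, at cover x = 58 mm, z = 3 mm. The tongues stand 12 mm out of the plate's +x edge (x 50 to 62 mm).
- bar_mid (a point): middle of the 8 mm thick steel bar that runs along y above the box's far edge, at box x = 58 mm, 67.5 mm above the counter; the cover's tongues hook under it. Behind it a rear wall 8 mm above the deck (box x 66 to 72 mm) keeps the cover from sliding further in
- socket0 (a point): centre of the mouth of a socket at deck height (56 mm above the counter), box x = 8 mm, y = -90 mm. Rectangular hole 50 (x) x 38 (y) mm with a 2 mm chamfer, 30 mm deep, for the 48 x 36 x 26 mm plug; the flange comes to rest on the deck. Axes as the box. Covered while the cover is on.
- socket1 (a point): as socket0, at box y = -30 mm
- socket2 (a point): as socket0, at box y = +30 mm
- socket3 (a point): as socket0, at box y = +90 mm
- switch (a joint): Mains lever on a 25 mm high block at the box's +y end (box x = 0, y = 163 mm): steel rod 80 mm long with a ball, pivot 22 mm above the counter, axis along the box's y. 0 = off (leans 0.5 rad to the box's -x; may start up to 0.1 in), 1.0 rad = on (leans 0.5 rad to +x). Under 2 N along the box's +x throws it; it stays where it is left.
- switch_tip (a point): centre of the lever's black ball, 26 mm across
- cork_mat: cork mat 180 x 260 x 3 mm, fixed flat on the counter; origin: centre of its underside. The cover goes here.
- placemat: grey placemat 240 x 240 x 3 mm, fixed flat on the counter; origin: centre of its underside. The night lights start on it.
- light0: White plug-in night light, 74 mm tall, 0.13 kg, standing on its plug. Plug 48 x 36 mm (x, y), z 0 to 26 mm; flange 60 x 46 mm, z 26 to 34 mm; lamp head 40 x 30 mm, z 34 to 74 mm (grip here). Origin: centre of the plug's underside; z up, x along the plug's long side. All are alike and fit any socket, also turned by a half turn. May be absent (None).
- light1: White plug-in night light, 74 mm tall, 0.13 kg, standing on its plug. Plug 48 x 36 mm (x, y), z 0 to 26 mm; flange 60 x 46 mm, z 26 to 34 mm; lamp head 40 x 30 mm, z 34 to 74 mm (grip here). Origin: centre of the plug's underside; z up, x along the plug's long side. All are alike and fit any socket, also turned by a half turn. May be absent (None).
- light2: White plug-in night light, 74 mm tall, 0.13 kg, standing on its plug. Plug 48 x 36 mm (x, y), z 0 to 26 mm; flange 60 x 46 mm, z 26 to 34 mm; lamp head 40 x 30 mm, z 34 to 74 mm (grip here). Origin: centre of the plug's underside; z up, x along the plug's long side. All are alike and fit any socket, also turned by a half turn. May be absent (None).
- light3: White plug-in night light, 74 mm tall, 0.13 kg, standing on its plug. Plug 48 x 36 mm (x, y), z 0 to 26 mm; flange 60 x 46 mm, z 26 to 34 mm; lamp head 40 x 30 mm, z 34 to 74 mm (grip here). Origin: centre of the plug's underside; z up, x along the plug's long side. All are alike and fit any socket, also turned by a half turn. May be absent (None).
- cup: open steel toddler cup, 72 mm across, 75 mm tall, on the counter beyond the box; not to be moved. Origin: centre of its underside.
- spoon: orange spoon 150 mm long lying on the counter beyond the box; not to be moved.

How it is judged (in metres and radians):
On the way, in this order (a step that is already met when the one before it is completed fails the run):
1. the release tab is pressed in (10 mm or more) (value of joint tab above 0.01 m), for 0.1 s.
2. the cover is pivoted up by more than 0.3 rad while its tongues are still at the box's bar (within 25 mm) (angle between cover's own z axis and vertical above 0.3 rad and distance between cover_hooks and bar_mid below 0.025 m), for 0.05 s.
3. the cover lies flat on the cork mat, its origin within 60 mm of the mat's centre, let go (horizontal distance between cover and cork_mat below 0.06 m and angle between cover's own z axis and vertical below 0.12 rad and height (world z) of cover below 0.015 m and contact force between the fingers and cover below 0.2 N), for 0.2 s.
4. every night light is fully home in a socket (((horizontal distance between light0 and socket0 below 0.006 m and z of light0 in the frame of socket0 below -0.022 m and angle between the x axis of light0 and the x axis of socket_box, either way round below 0.12 rad and angle between light0's own z axis and vertical below 0.1 rad) or (horizontal distance between light0 and socket1 below 0.006 m and z of light0 in the frame of socket1 below -0.022 m and angle between the x axis of light0 and the x axis of socket_box, either way round below 0.12 rad and angle between light0's own z axis and vertical below 0.1 rad) or (horizontal distance between light0 and socket2 below 0.006 m and z of light0 in the frame of socket2 below -0.022 m and angle between the x axis of light0 and the x axis of socket_box, either way round below 0.12 rad and angle between light0's own z axis and vertical below 0.1 rad) or (horizontal distance between light0 and socket3 below 0.006 m and z of light0 in the frame of socket3 below -0.022 m and angle between the x axis of light0 and the x axis of socket_box, either way round below 0.12 rad and angle between light0's own z axis and vertical below 0.1 rad)) and ((horizontal distance between light1 and socket0 below 0.006 m and z of light1 in the frame of socket0 below -0.022 m and angle between the x axis of light1 and the x axis of socket_box, either way round below 0.12 rad and angle between light1's own z axis and vertical below 0.1 rad) or (horizontal distance between light1 and socket1 below 0.006 m and z of light1 in the frame of socket1 below -0.022 m and angle between the x axis of light1 and the x axis of socket_box, either way round below 0.12 rad and angle between light1's own z axis and vertical below 0.1 rad) or (horizontal distance between light1 and socket2 below 0.006 m and z of light1 in the frame of socket2 below -0.022 m and angle between the x axis of light1 and the x axis of socket_box, either way round below 0.12 rad and angle between light1's own z axis and vertical below 0.1 rad) or (horizontal distance between light1 and socket3 below 0.006 m and z of light1 in the frame of socket3 below -0.022 m and angle between the x axis of light1 and the x axis of socket_box, either way round below 0.12 rad and angle between light1's own z axis and vertical below 0.1 rad)) and ((horizontal distance between light2 and socket0 below 0.006 m and z of light2 in the frame of socket0 below -0.022 m and angle between the x axis of light2 and the x axis of socket_box, either way round below 0.12 rad and angle between light2's own z axis and vertical below 0.1 rad) or (horizontal distance between light2 and socket1 below 0.006 m and z of light2 in the frame of socket1 below -0.022 m and angle between the x axis of light2 and the x axis of socket_box, either way round below 0.12 rad and angle between light2's own z axis and vertical below 0.1 rad) or (horizontal distance between light2 and socket2 below 0.006 m and z of light2 in the frame of socket2 below -0.022 m and angle between the x axis of light2 and the x axis of socket_box, either way round below 0.12 rad and angle between light2's own z axis and vertical below 0.1 rad) or (horizontal distance between light2 and socket3 below 0.006 m and z of light2 in the frame of socket3 below -0.022 m and angle between the x axis of light2 and the x axis of socket_box, either way round below 0.12 rad and angle between light2's own z axis and vertical below 0.1 rad)) and ((horizontal distance between light3 and socket0 below 0.006 m and z of light3 in the frame of socket0 below -0.022 m and angle between the x axis of light3 and the x axis of socket_box, either way round below 0.12 rad and angle between light3's own z axis and vertical below 0.1 rad) or (horizontal distance between light3 and socket1 below 0.006 m and z of light3 in the frame of socket1 below -0.022 m and angle between the x axis of light3 and the x axis of socket_box, either way round below 0.12 rad and angle between light3's own z axis and vertical below 0.1 rad) or (horizontal distance between light3 and socket2 below 0.006 m and z of light3 in the frame of socket2 below -0.022 m and angle between the x axis of light3 and the x axis of socket_box, either way round below 0.12 rad and angle between light3's own z axis and vertical below 0.1 rad) or (horizontal distance between light3 and socket3 below 0.006 m and z of light3 in the frame of socket3 below -0.022 m and angle between the x axis of light3 and the x axis of socket_box, either way round below 0.12 rad and angle between light3's own z axis and vertical below 0.1 rad))), for 0.2 s.
5. the lever is thrown to on (0.85 rad or more) (value of joint switch above 0.85 rad), for 0.2 s.
At the end, for the whole second after the job is handed in: Cover at rest flat (0.12 rad) on the cork mat, knob up, origin within 60 mm of its centre; every night light present at rest in a socket, plug 22 mm deep or more, within 6 mm and 0.12 rad of the socket; lever at 0.85 rad or more (all of step 4 and horizontal distance between cover and cork_mat below 0.06 m and angle between cover's own z axis and vertical below 0.12 rad and height (world z) of cover below 0.015 m and linear speed of each of cover, light0, light1, light2, light3 below 0.02 m/s and value of joint switch above 0.85 rad); the robot touches nothing.
It fails at once if the steel cup is shifted by more than 30 mm (distance of cup from where it was at the start of the episode above 0.03 m).
It fails at once if the spoon is shifted by more than 30 mm (distance of spoon from where it was at the start of the episode above 0.03 m).
Of light0, light1, light2, light3 only 3 to 4 are there at a start; the rules pass over those that are not, and their reading is None.
At some moment in a run one of light0, light1, light2, light3 may be knocked a few centimetres aside while the robot is not near it.
It also fails if it takes over 208 s, if anything falls off the work surface, if the arm or the gripper's body presses on something with over 40 N, if the wrist force passes 120 N, or if a joint passes its speed limit or range.

### The arm

A 6-joint arm with a two-finger parallel gripper is mounted at the origin on the work surface. World frame = base frame: x ahead of the robot, y to its left, z up, the work surface at z = 0. Lengths are in m, angles in degrees, forces in N, time in s.
With the tool pointing down it reaches from about 0.3 to 0.75 m from the base axis. Payload 8.5 kg.
Tool frame: the origin (TCP) lies on the centre line of the jaws, within the pads' length; the fingertips stand 11 mm ahead of it and the grasp point (between the pads) lies 8 mm behind it; z points along the fingers, y is the line along which they close (so a half turn about z gives the same grasp; the last joint's range is limited). The gripper opens to 85 mm and grips with 20 to 120 N. Pads are 22 mm wide; open, the fingers measure 114 mm over their backs; the gripper's body (76 mm by 85 mm) begins 54 mm behind the grasp point. The pads swing forward as they close: fully open they stand 13 mm farther back than shut.
Start: joints at [55.846, 21.807, 74.336, -0, 83.858, -12.336], TCP at [0.204, 0.511, 0.242] pointing down, gripper open.
Joint ranges: [-178.18, 178.18], [-50.72, 133.34], [12.68, 142.11], [-81.47, 261.47], [9.98, 163.14], [-165.26, 165.26]. Speed limits (degrees/s): [136.94, 136.94, 180, 180, 180, 180].

### API

Orientations are given as a 3x3 rotation matrix whose columns are the frame's x, y, z axes.
In Python, from rig import env gives the robot as it stands.
- The arm moves only by the shell command python3 nudge.py 'ROWS' [FORCE]. ROWS is one flat JSON list of numbers that holds 1 to 10 rows one after another, with no inner brackets; each row has 5 numbers: dx, dy, dz in cm, then a turn about the tool's z in degrees, then the finger opening in m; each row shifts and turns the commanded pose from where the row before left it, along the tool's axes as they then stand; what a row does not reach is not made up. A row lasts 1/10 s, in which the tool goes at most 0.05 m and 8.59 degrees, less where a joint would pass 70% of its speed; a pose out of reach is approached as far as the arm can. The fingers move at their own pace and stop on an object; FORCE is the grip in N (left out, the last holds). Time passes only in rows, so rows that do not move let the fingers close. It prints the time, the measured TCP pose, the force, the opening and the grip force at its end. Input that does not fit is refused with a message, and nothing moves.
- env.observe(): the state, without advancing time (a new reading comes with each control period).
- env.get_image(name): name is "scene" or "top" or "wrist"; returns a dict with "pixels" (384x512x3 uint8, red, green, blue), "K" (3x3 intrinsics, pixels), "extrinsics" (4x4, takes a point from world to camera coordinates). Camera axes: x right, y down, z forward; pixel columns grow to the right and rows downward; lengths in m; the calibration is good to about 2 mm. A picture is of the moment at which its call begins. There is no depth.
- env.close_job(): hands the job in; it is judged then, once.
The state is a dict: "time_s": time; "q": joint angles; "qvel": joint speeds; "joint_efforts": joint torques, N m; "position": TCP position; "tool_rot": TCP orientation; "ft_force": force on the tool from outside, world axes, zero at the start; "wrist_torque": the same for the moment, N m; "grip_width": finger opening in m; "gripper_force": force on a finger pad.
Only numpy, scipy, OpenCV 4.12 (cv2) and the standard library are available. Lean on these libraries where they do the work, as an engineer would, in place of code of your own. Each camera call takes 0.05 s, during which the arm holds its last target. There are 200 camera calls.

## Working session

There is one attempt and no reset: what is moved stays moved. The work goes in short steps, Python scripts to look and compute and a shell command to move; the robot and the scene stay as the last step left them, time stands still between calls to the robot, and variables do not carry over. Pictures are saved under pics/ and viewed, at most 14 in all, crops included, and the job is handed in when it is done.

```bash
ls; mkdir -p pics; python3 - <<'E'
from rig import env
import cv2
for n in("scene","top"):
    im=env.get_image(n); cv2.imwrite(f"pics/{n}0.png",im["pixels"][:,:,::-1]); print(n,im["K"],im["extrinsics"])
o=env.observe();print(o)
E
```

```text
nudge.py
pics
rig.py
scene [[487.11015468   0.         264.10346099]
 [  0.         487.11015468 193.53343967]
 [  0.           0.           1.        ]] [[-0.78817157  0.61525164  0.01584291  0.47661899]
 [ 0.42298654  0.56020899 -0.71221364 -0.20031027]
 [-0.44706595 -0.55464521 -0.70178396  1.62394575]
 [ 0.          0.          0.          1.        ]]
top [[403.72371862   0.         251.6223008 ]
 [  0.         403.72371862 191.13231353]
 [  0.           0.           1.        ]] [[ 0.01842918 -0.99980206 -0.00749645  0.01213556]
 [-0.99254624 -0.01739102 -0.12062138  0.61073335]
 [ 0.12046713  0.00966353 -0.99267028  1.14302494]
 [ 0.          0.          0.          1.        ]]
{'time_s': 0.1, 'q': array([ 5.58484154e+01,  2.18366836e+01,  7.43778751e+01,  2.51195244e-04,
        8.38588329e+01, -1.23347195e+01]), 'qvel': array([-0.02231616, -0.06774361, -0.11975616, -0.00267164,  0.12204299,
       -0.01230761]), 'joint_efforts': array([ 4.83444208e-03, -4.49221480e+01, -2.31653935e+01, -1.50039041e-04,
        3.64645421e-03,  6.90222032e-05]), 'position': array([0.20425489, 0.51040489, 0.24179262]), 'tool_rot': array([[-9.28376198e-01,  3.71641106e-01, -7.22698410e-04],
       [ 3.71641705e-01,  9.28375638e-01, -1.05758898e-03],
       [ 2.77892059e-04, -1.25042530e-03, -9.99999180e-01]]), 'ft_force': array([-0.2251008 , -0.25426793,  0.05142664]), 'wrist_torque': array([ 0.01084269, -0.00015998,  0.00187973]), 'gripper_force': 0.0, 'grip_width': 0.08521830132585921}
```
View pics/top0.png

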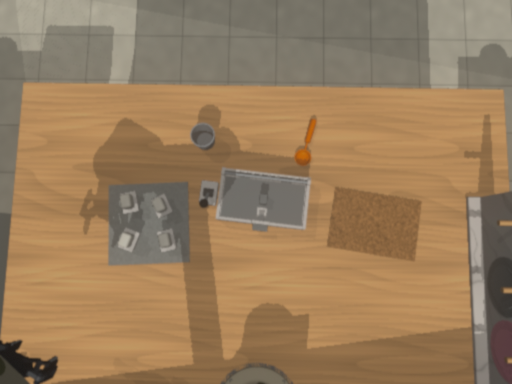

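View pics/scene0.png

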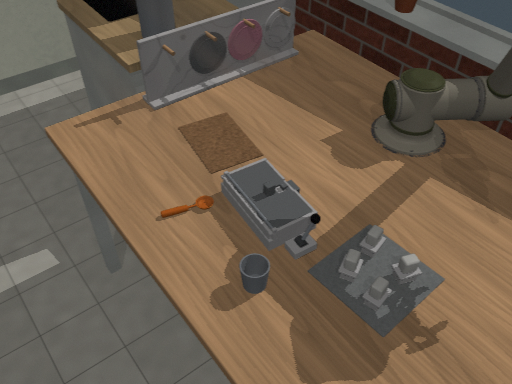

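Top view: box centre about (263,198) with tab (260,226), lever ball (204,203), four lights near (129,202), (162,206), (128,240), (167,239), cork mat (374,223), and cup and spoon beyond the box. The scene view agrees. Next I get coarse positions and a wrist view.

```bash
cat > h.py <<'E'
from rig import env
import numpy as np, cv2
def cam(n,save=None):
    im=env.get_image(n)
    if save: cv2.imwrite(f"pics/{save}.png",im["pixels"][:,:,::-1])
    return im
def ray(im,uv):
    E=np.array(im["extrinsics"]);R=E[:3,:3];c=-R.T@E[:3,3]
    d=R.T@np.linalg.inv(im["K"])@np.array([uv[0],uv[1],1.]);return c,d/np.linalg.norm(d)
def plane(im,uv,z):
    c,d=ray(im,uv);return c+d*(z-c[2])/d[2]
def proj(im,p):
    E=np.array(im["extrinsics"]);q=im["K"]@(E[:3,:3]@np.asarray(p,float)+E[:3,3]);return q[:2]/q[2]
def tri(ims,uvs):
    A=np.zeros((3,3));b=np.zeros(3);L=[]
    for im,uv in zip(ims,uvs):
        c,d=ray(im,uv);P=np.eye(3)-np.outer(d,d);A+=P;b+=P@c;L.append((c,P))
    x=np.linalg.solve(A,b);return x,[round(1000*np.linalg.norm(P@(x-c)),1) for c,P in L]
def tool(p):
    "world delta to p in tool axes"
    o=env.observe();return np.round(o["tool_rot"].T@(np.asarray(p)-o["position"]),4)
def yaw(deg):
    "turn about tool z so that tool y axis lies along world heading deg (mod 180)"
    R=env.observe()["tool_rot"];h=np.degrees(np.arctan2(R[1,1],R[0,1]));return round((-(deg-h)+90)%180-90,2), round(h,2)
E
python3 - <<'E'
from h import *
im=cam("top")
for n,uv,z in [("box",(263,198),.056),("tab",(260,226),.042),("ball",(204,203),.09),("L",(129,200),.077),("L",(162,204),.077),("L",(128,239),.077),("L",(167,238),.077),("mat",(374,223),.003),("boxFL",(218,221),.064),("boxFR",(306,228),.064),("boxBL",(221,169),.06),("boxBR",(310,178),.06)]: print(n,plane(im,uv,z).round(3))
w=cam("wrist","w0");print(w["K"],w["extrinsics"])
E=np.array(w["extrinsics"]);R=env.observe()["tool_rot"];p=env.observe()["position"]
print("cam in tool",R.T@(-E[:3,:3].T@E[:3,3]-p),R.T@E[:3,2])
E
```

```text
box [ 0.589 -0.01   0.056]
tab [ 0.509 -0.003  0.042]
ball [0.568 0.155 0.09 ]
L [0.574 0.368 0.077]
L [0.565 0.274 0.077]
L [0.465 0.365 0.077]
L [0.47  0.256 0.077]
mat [ 0.526 -0.342  0.003]
boxFL [0.52  0.116 0.064]
boxFR [ 0.505 -0.132  0.064]
boxBL [0.67  0.112 0.06 ]
boxBR [ 0.649 -0.144  0.06 ]
[[266.42440563   0.         254.66471018]
 [  0.         266.42440563 189.187767  ]
 [  0.           0.           1.        ]] [[ 3.72106822e-01  9.28189822e-01 -4.09883069e-04 -5.50675745e-01]
 [ 8.82240717e-01 -3.53548759e-01  3.10893216e-01 -4.00298164e-02]
 [ 2.88423005e-01 -1.16047102e-01 -9.50444759e-01  3.80067546e-01]
 [ 0.00000000e+00  0.00000000e+00  0.00000000e+00  1.00000000e+00]]
cam in tool [ 0.07986882  0.00091429 -0.1314747 ] [0.11578293 0.28924115 0.95022833]
```

The manual's scale: shifts go in cm. Converting my numbers, -0.0375 m is -3.75, -0.029 m is -2.9.

```bash
python3 nudge.py '[0, 0, 0, -6.1, 0.085, 0, 0, 0, -6.1, 0.085, 0, 0, 0, -6.1, 0.085, -2.9, -3.75, 0, 0, 0.085, -2.9, -3.75, 0, 0, 0.085, -2.9, -3.75, 0, 0, 0.085, -2.9, -3.75, 0, 0, 0.085, -2.9, -3.75, 0, 0, 0.085, -2.9, -3.75, 0, 0, 0.085]'
python3 nudge.py '[-2.9, -3.75, 0, 0, 0.085, -2.9, -3.75, 0, 0, 0.085, -2.9, -3.75, 0, 0, 0.085, -2.9, -3.75, 0, 0, 0.085, -2.9, -3.75, 0, 0, 0.0, -2.9, -3.75, 0, 0, 0.0, -2.9, -3.75, 0, 0, 0.0, 0, 0, 0, 0, 0.0, 0, 0, 0, 0, 0.0]'
python3 - <<'E'
from h import *
cam("wrist","w1");print(tool([.56,0,.24]))
E
```

```text
time_s: 1.1
position: [0.3649, 0.2736, 0.2424]
tool_rot: [[-0.998, 0.061, 0.0], [0.061, 0.998, 0.0], [-0.0, 0.0, -1.0]]
ft_force: [0.6, 1.1, 0.6]
grip_width: 0.0845
gripper_force: 0.0
time_s: 2.0
position: [0.5508, 0.0003, 0.2417]
tool_rot: [[-0.998, 0.063, -0.001], [0.063, 0.998, 0.0], [0.001, 0.0, -1.0]]
ft_force: [-0.2, 0.3, 0.6]
grip_width: 0.0117
gripper_force: 0.0
[-0.0097 -0.0006  0.002 ]
```

View pics/w1.png

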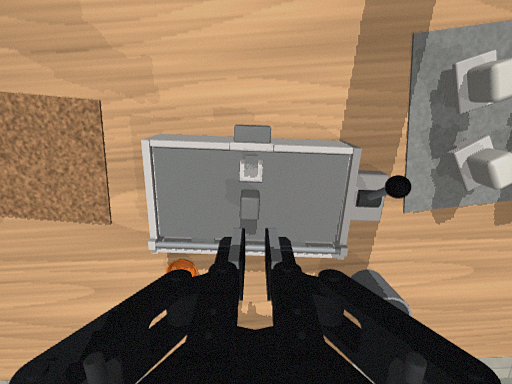

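Wrist view: tab pad (252,133), hook (251,172), knob (249,206), bar near row 246, ball (398,187). The box front rim corners are near (143,140) and (359,149). I take a second view with a shift and measure the cover outline by mask in both.

Converted, 0.03 m is 3, 0.02 m is 2.

```bash
python3 nudge.py '[3, 3, 0, 0, 0.0, 2, 3, 0, 0, 0.0, 0, 0, 0, 0, 0.0, 0, 0, 0, 0, 0.0]'
cat > m.py <<'E'
from h import *
import pickle
w=cam("wrist","w2");pickle.dump(w,open("w2.pkl","wb"))
a=cv2.imread("pics/w2.png")
hsv=cv2.cvtColor(a,cv2.COLOR_BGR2HSV)
for p in [(.56,-.0,.061),(.55,-.08,.061),(.515,0,.061),(.509,-.003,.042),(.47,.25,.077)]:
    u=proj(w,p).astype(int);print(p,u,hsv[np.clip(u[1],0,383),np.clip(u[0],0,511)])
E
python3 m.py
```

```text
time_s: 2.45
position: [0.5038, 0.0652, 0.2429]
tool_rot: [[-0.998, 0.059, 0.001], [0.059, 0.998, -0.0], [-0.001, -0.0, -1.0]]
ft_force: [0.7, 1.1, 0.0]
grip_width: -0.0001
gripper_force: 0.0
(0.56, -0.0, 0.061) [205 216] [ 15  10 214]
(0.55, -0.08, 0.061) [142 212] [ 45   4 121]
(0.515, 0, 0.061) [201 182] [ 45   4 118]
(0.509, -0.003, 0.042) [201 174] [ 36  11 121]
(0.47, 0.25, 0.077) [419 135] [30 19 94]
```

View pics/w2.png

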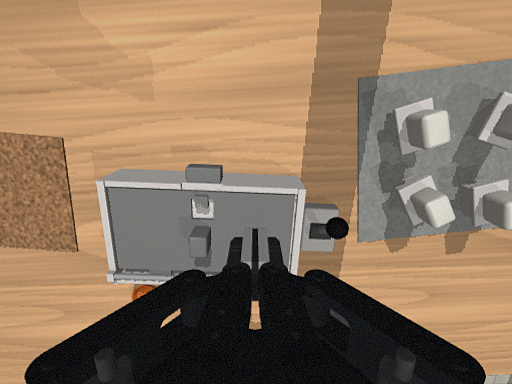

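```bash
cat > box.py <<'E'
from h import *
import pickle
def line(pts): 
    vx,vy,x,y=cv2.fitLine(np.float32(pts),cv2.DIST_HUBER,0,.01,.01).ravel();n=np.array([-vy,vx]);return n,n@[x,y]
def isect(a,b): return np.linalg.solve(np.array([a[0],b[0]]),[a[1],b[1]])
def cover(a,seed):
    hsv=cv2.cvtColor(a,cv2.COLOR_BGR2HSV)
    m=((hsv[...,1]<22)&(hsv[...,2]>90)&(hsv[...,2]<150)).astype(np.uint8)
    n,l,s,c=cv2.connectedComponentsWithStats(m,connectivity=4);k=l==l[seed[1],seed[0]]
    x0,y0,w,h=s[l[seed[1],seed[0]]][:4]
    L=[];R=[];F=[]
    for r in range(y0+8,y0+45):
        q=np.where(k[r])[0];L.append((q[0]-.5,r));R.append((q[-1]+.5,r))
    for c in list(range(x0+10,x0+70))+list(range(x0+w-70,x0+w-12)):
        q=np.where(k[:,c])[0];F.append((c,q[0]-.5))
    L,R,F=line(L),line(R),line(F)
    return (x0,y0,w,h),isect(L,F),isect(R,F)
w2=pickle.load(open("w2.pkl","rb"))
R2=np.array([[-.998,.059,.001],[.059,.998,0],[-.001,0,-1]]);R1=np.array([[-.998,.063,-.001],[.063,.998,0],[.001,0,-1]])
def T(R,p):
    u,_,v=np.linalg.svd(R);M=np.eye(4);M[:3,:3]=u@v;M[:3,3]=p;return M
E2=np.array(w2["extrinsics"]); 
w1=dict(w2);w1["extrinsics"]=E2@T(R2,[.5038,.0652,.2429])@np.linalg.inv(T(R1,[.5508,.0003,.2417]))
b2,l2,r2=cover(cv2.imread("pics/w2.png"),(142,212));b1,l1,r1=cover(cv2.imread("pics/w1.png"),(190,200))
print(b2,l2,r2,b1,l1,r1)
for w,l,r in((w2,l2,r2),(w1,l1,r1)):
    A,B=plane(w,l,.061),plane(w,r,.061);d=B-A;print(A.round(4),B.round(4),"len",np.linalg.norm(d).round(4),"yaw",np.degrees(np.arctan2(-d[0],d[1])).round(2))
print(tri([w1,w2],[l1,l2]),tri([w1,w2],[r1,r2]))
# tab pad, knob, hook tops by hand from pictures
for n,u1,u2 in (("knobtop",(250,208),None),):pass
print("tabtop front mid",plane(w1,(252.5,126),.053),plane(w2,(204,166),.053))
print("ball",tri([w1,w2],[(398,187),(337,228)]))
print("hook",tri([w1,w2],[(251,168),(203,202)]))
E
python3 box.py
```

```text
(np.int32(108), np.int32(187), np.int32(190), np.int32(90)) [107.34396 186.66234] [294.8504 193.4167] (np.int32(149), np.int32(145), np.int32(202), np.int32(104)) [151.73225 146.17377] [350.61517 153.96158]
[ 0.5131 -0.1164  0.061 ] [0.5357 0.1145 0.061 ] len 0.232 yaw -5.57
[ 0.5129 -0.1171  0.061 ] [0.5368 0.1159 0.061 ] len 0.2342 yaw -5.87
(array([ 0.51332211, -0.11744687,  0.05959001]), [np.float64(0.3), np.float64(0.3)]) (array([0.53575099, 0.114687  , 0.06287505]), [np.float64(0.8), np.float64(0.8)])
tabtop front mid [0.49797928 0.00211691 0.053     ] [0.49602968 0.00405671 0.053     ]
ball (array([0.5705996 , 0.15900558, 0.09214987]), [np.float64(0.2), np.float64(0.2)])
hook (array([ 0.54926841, -0.00445141,  0.04158854]), [np.float64(2.0), np.float64(2.0)])
```

Box: origin ≈ (0.590,−0.007), yaw −5.6°. The measured cover length is 232 mm at z≈0.061, as specified, and the tab and ball positions agree. Next I move in front of the tab with closed fingers.

Converted, -0.0317 m is -3.17, 0.014 m is 1.4.

```bash
python3 nudge.py '[0, 0, 0, 2.2, 0, 1.4, -3.17, 0, 0, 0, 1.4, -3.17, 0, 0, 0, 0, 0, 4.5, 0, 0, 0, 0, 4.5, 0, 0, 0, 0, 4.5, 0, 0, 0, 0, 4.5, 0, 0, 0, 0, 1.8, 0, 0, 0, 0, 0, 0, 0, 0, 0, 0, 0, 0]'
python3 - <<'E'
from h import *
print(tool([.4696,.0048,.045]),yaw(84.4))
E
python3 nudge.py '[-1, 0, 0, 0, 0, -1, 0, 0, 0, 0, -0.4, 0, 0, 0, 0, 0, 0, 0, 0, 0]'
```

```text
time_s: 3.5
position: [0.471, 0.0031, 0.0448]
tool_rot: [[-0.995, 0.1, 0.001], [0.1, 0.995, -0.0], [-0.001, -0.0, -1.0]]
ft_force: [-0.6, 1.2, 0.4]
grip_width: 0.0002
gripper_force: 0.0
[ 0.0016  0.0016 -0.0002] (np.float64(-0.14), np.float64(84.26))
time_s: 3.9
position: [0.4953, 0.001, 0.0451]
tool_rot: [[-0.995, 0.099, 0.001], [0.099, 0.995, -0.0], [-0.001, -0.0, -1.0]]
ft_force: [-1.7, -0.2, 1.0]
grip_width: 0.0002
gripper_force: 0.5
```

Converted, -0.003 m is -0.3.

```bash
python3 nudge.py '[-0.3, 0, 0, 0, 0, 0, 0, 0, 0, 0]'|grep -E "posi|ft_"; python3 nudge.py '[-0.3, 0, 0, 0, 0, 0, 0, 0, 0, 0]'|grep -E "posi|ft_";python3 -c "
from h import *
cam('wrist','w3');cam('scene','s3')
a=cv2.imread('pics/w3.png')[130:330,100:420];b=cv2.imread('pics/s3.png')[140:270,200:340]
cv2.imwrite('pics/c3.png',np.hstack([cv2.resize(a,(480,300)),cv2.resize(b,(320,300))]))"
```

```text
position: [0.4974, 0.0008, 0.0448]
ft_force: [-3.6, 0.4, 2.7]
position: [0.4996, 0.0007, 0.0446]
ft_force: [-7.2, -0.2, 5.2]
```

View pics/c3.png

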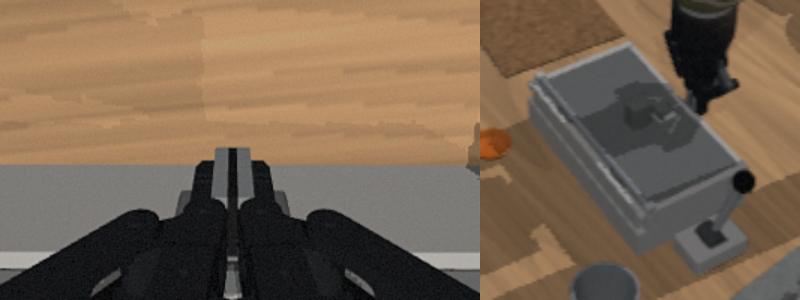

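The fingers are at the tab in the box's middle and the force is building, so I keep pushing until it stops.

```bash
for i in 1; do python3 nudge.py '[-0.3, 0, 0, 0, 0, 0, 0, 0, 0, 0]'|grep -E "posi|ft_"; python3 nudge.py '[-0.3, 0, 0, 0, 0, 0, 0, 0, 0, 0]'|grep -E "posi|ft_";python3 nudge.py '[-0.3, 0, 0, 0, 0, 0, 0, 0, 0, 0]'|grep -E "posi|ft_"; done
```

```text
position: [0.4997, 0.0008, 0.0444]
ft_force: [-19.8, 0.0, 13.3]
position: [0.4998, 0.0009, 0.0442]
ft_force: [-29.9, -1.3, 21.4]
position: [0.5, 0.0011, 0.0439]
ft_force: [-42.0, -2.0, 28.8]
```

The hard stop is at box x≈−90 mm, about 14 mm of tab travel. I back off, go up and check.

Converted, -0.045 m is -4.5, -0.02 m is -2.

```bash
python3 nudge.py '[2, 0, 0, 0, 0, 2, 0, 0, 0, 0, 0, 0, -4.5, 0, 0, 0, 0, -4.5, 0, 0, 0, 0, -4.5, 0, 0, 0, 0, -4.5, 0, 0, 0, 0, -2, 0, 0.085, 0, 0, 0, 0, 0.06, 0, 0, 0, 0, 0.06, 0, 0, 0, 0, 0.06]'
python3 - <<'E'
from h import *
w=cam("wrist","w4")
a=cv2.imread("pics/w4.png");O=np.array([.590,-.007]);y=np.radians(-5.6);R=np.array([[np.cos(y),-np.sin(y)],[np.sin(y),np.cos(y)]])
def B(p,z): return proj(w,[*(O+R@np.array(p)),z])
u=B((-50,0) if 0 else (-.05,0),.06).astype(int);print(u)
c=a[max(0,u[1]-70):u[1]+70,u[0]-100:u[0]+100];cv2.imwrite("pics/c4.png",cv2.resize(c,None,fx=4,fy=4))
print("tool to knob",tool([*(O+R@[-.006,0]),.075]),yaw(84.4),[ (n,B(p,z).round(1)) for n,p,z in (("tabface out",(-.095,0),.053),("tabface in",(-.081,0),.053),("knob",(-.006,0),.095))])
E
```

```text
time_s: 6.0
position: [0.4691, 0.0037, 0.2432]
tool_rot: [[-0.995, 0.1, -0.002], [0.1, 0.995, 0.001], [0.002, 0.0, -1.0]]
ft_force: [0.5, -0.0, -0.2]
grip_width: 0.0582
gripper_force: 0.0
[254 224]
tool to knob [-0.1157  0.0013  0.1679] (np.float64(-0.12), np.float64(84.28)) [('tabface out', array([254.7, 189.9])), ('tabface in', array([254.8, 200.2])), ('knob', array([255. , 269.6]))]
```

View pics/c4.png

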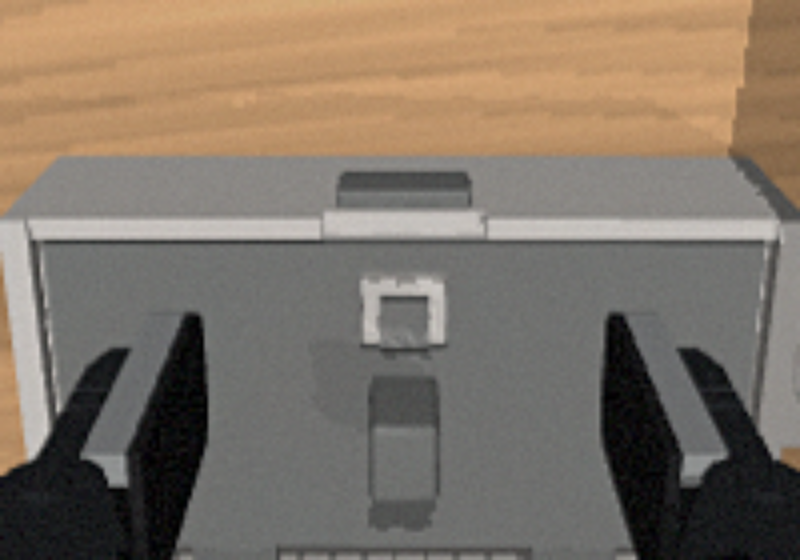

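The tab face is in: its edge is at about row 201, against 200 predicted for 14 mm. The knob is where predicted. Now I grip the knob across box y.

Converted, 0.045 m is 4.5, -0.0386 m is -3.86.

```bash
python3 nudge.py '[-3.86, 0.04, 0, 0, 0.06, -3.86, 0.04, 0, 0, 0.06, -3.86, 0.04, 0, 0, 0.06, 0, 0, 4.5, 0, 0.06, 0, 0, 4.5, 0, 0.06, 0, 0, 4.5, 0, 0.06, 0, 0, 2.9, 0, 0.06, 0, 0, 0, 0, 0.06, 0, 0, 0, 0, 0.06]' 40 | grep -E "posi|ft_"
python3 - <<'E'
from h import *
O=np.array([.590,-.007]);y=np.radians(-5.6);R=np.array([[np.cos(y),-np.sin(y)],[np.sin(y),np.cos(y)]])
print(tool([*(O+R@[-.006,0]),.079]))
E
python3 nudge.py '[0, 0, 0, 0, 0.0, 0, 0, 0, 0, 0.0, 0, 0, 0, 0, 0.0, 0, 0, 0, 0, 0.0, 0, 0, 0, 0, 0.0]'
```

```text
position: [0.585, -0.0068, 0.0805]
ft_force: [-1.1, 0.3, 1.3]
[0.001  0.0002 0.0015]
time_s: 7.45
position: [0.5854, -0.0069, 0.0819]
tool_rot: [[-0.995, 0.1, 0.003], [0.1, 0.995, -0.001], [-0.003, -0.0, -1.0]]
ft_force: [-1.2, -0.5, 6.9]
grip_width: 0.0215
gripper_force: 41.8
```

Converted, -0.005 m is -0.5, -0.003 m is -0.3.

```bash
python3 nudge.py '[-0.26, 0, -0.5, 0, 0, -0.3, 0, -0.5, 0, 0, 0, 0, 0, 0, 0]'|grep -E "posi|ft_|wid"
python3 nudge.py '[-0.36, 0, -0.46, 0, 0, -0.37, 0, -0.43, 0, 0, 0, 0, 0, 0, 0]'|grep -E "posi|ft_|wid"
python3 - <<'E'
from h import *
cam("scene","s5");a=cv2.imread("pics/s5.png")[120:290,180:380];cv2.imwrite("pics/c5.png",cv2.resize(a,None,fx=3.5,fy=3.5,interpolation=cv2.INTER_CUBIC))
E
```

```text
position: [0.5899, -0.0072, 0.0902]
ft_force: [-1.5, 0.4, -3.7]
grip_width: 0.021
position: [0.5978, -0.008, 0.0995]
ft_force: [-3.1, -0.2, -4.8]
grip_width: 0.0213
```

View pics/c5.png

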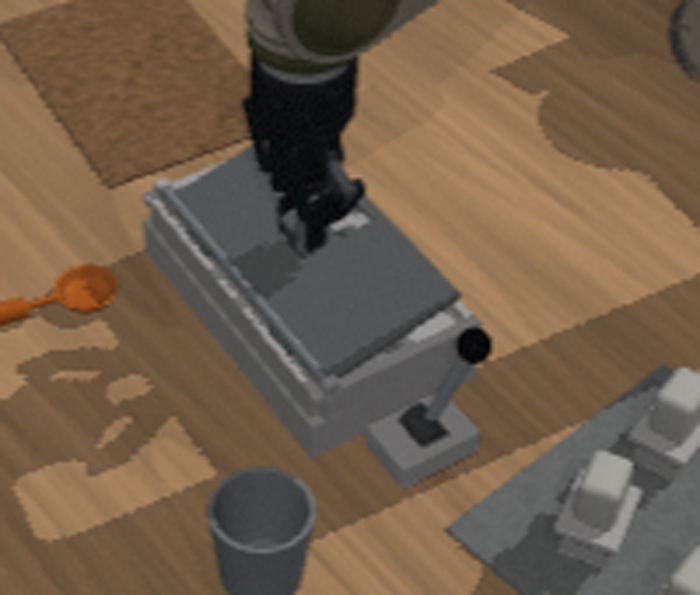

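The cover is pivoting about the bar, front edge up by about 18°. I continue to about 28°, then draw it out.

```bash
python3 nudge.py '[-0.34, 0, -0.35, 0, 0, -0.34, 0, -0.3, 0, 0, -0.1, 0, -0.1, 0, 0, 0, 0, 0, 0, 0]'|grep -E "posi|ft_|wid"
python3 nudge.py '[0.44, 0, -0.24, 0, 0, 0.44, 0, -0.24, 0, 0, 0.44, 0, -0.24, 0, 0, 0, 0, 0, 0, 0]'|grep -E "posi|ft_|wid"
python3 nudge.py '[0.66, 0, -0.36, 0, 0, 0.66, 0, -0.36, 0, 0, 0.66, 0, -0.4, 0, 0, 0, 0, 0, 0, 0]'|grep -E "posi|ft_|wid"
python3 - <<'E'
from h import *
cam("scene","s6");a=cv2.imread("pics/s6.png")[120:290,180:380];cv2.imwrite("pics/c6.png",cv2.resize(a,None,fx=3.5,fy=3.5,interpolation=cv2.INTER_CUBIC))
E
```

```text
position: [0.6057, -0.0088, 0.1069]
ft_force: [-2.5, 0.6, -4.7]
grip_width: 0.0214
position: [0.5926, -0.0076, 0.1156]
ft_force: [0.4, -0.1, -1.3]
grip_width: 0.0213
position: [0.5719, -0.0054, 0.126]
ft_force: [-0.7, -0.5, -2.6]
grip_width: 0.0215
```

View pics/c6.png

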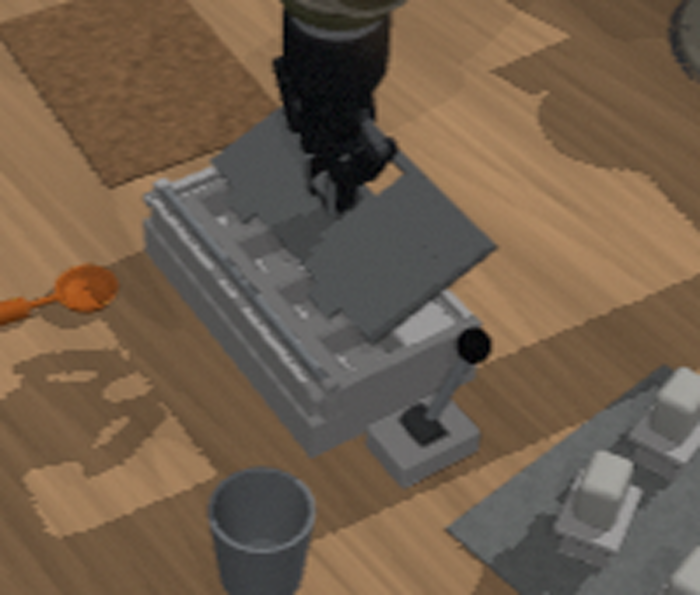

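The cover is out and tilted about 28°, with the sockets exposed. I carry it to the mat (centre ≈ (0.526,−0.342), yaw ≈ −8.6°).

Converted, -0.035 m is -3.5, -0.034 m is -3.4.

```bash
python3 nudge.py '[0, 0, -3.5, 0, 0, 0, 0, -3, 0, 0, 0, -3.4, 0, 0, 0, 0, -3.4, 0, 0, 0, 0, -3.4, 0, 0, 0, 0, -3.4, 0, 0, 0, 0, -3.4, 0, 0, 0, 0, -3.4, 0, 0, 0, 0, -3.4, 0, 0, 0, 0, -3.4, 0, 0, 0]'|grep -E "posi|ft_|wid"
python3 nudge.py '[0, -3.4, 0, 0, 0, 0, -3.4, 0, 0, 0, 0, 0, 0, 3, 0, 0, 0, 4, 0, 0, 0, 0, 4, 0, 0, 0, 0, 3, 0, 0, 0, 0, 0, 0, 0, 0, 0, 0, 0, 0]'|grep -E "posi|ft_|wid"
python3 - <<'E'
from h import *
w=cam("top","t7");a=cv2.imread("pics/t7.png");b=cam("scene","s7")
h=cv2.cvtColor(a,cv2.COLOR_BGR2HSV);a0=cv2.cvtColor(cv2.imread("pics/top0.png"),cv2.COLOR_BGR2HSV)
m=((a0[...,0]>8)&(a0[...,0]<22)&(a0[...,2]<150)).astype(np.uint8);m[:,:322]=0;m[:,428:]=0;m[:180]=0;m[265:]=0
c=max(cv2.findContours(m,0,2)[0],key=cv2.contourArea);r=cv2.minAreaRect(c);print(r);print(plane(w,r[0],.003),[plane(w,p,.003).round(3) for p in cv2.boxPoints(r)])
print(tool([.541,-.344,.06]),yaw(81.4))
a=cv2.imread("pics/s7.png")[60:200,120:340];cv2.imwrite("pics/c7.png",cv2.resize(a,None,fx=3,fy=3))
E
```

```text
position: [0.5452, -0.2776, 0.19]
ft_force: [0.7, -0.3, -2.0]
grip_width: 0.0212
position: [0.539, -0.3442, 0.0808]
ft_force: [0.7, -0.1, -1.4]
grip_width: 0.0217
((373.9641418457031, 223.15740966796875), (89.00524139404297, 61.02871322631836), 9.272602081298828)
[ 0.5250427  -0.34191672  0.003     ] [array([ 0.455, -0.197,  0.003]), array([ 0.635, -0.227,  0.003]), array([ 0.596, -0.489,  0.003]), array([ 0.418, -0.454,  0.003])]
[-0.0013  0.0008  0.0223] (np.float64(-0.11), np.float64(81.29))
```

View pics/c7.png

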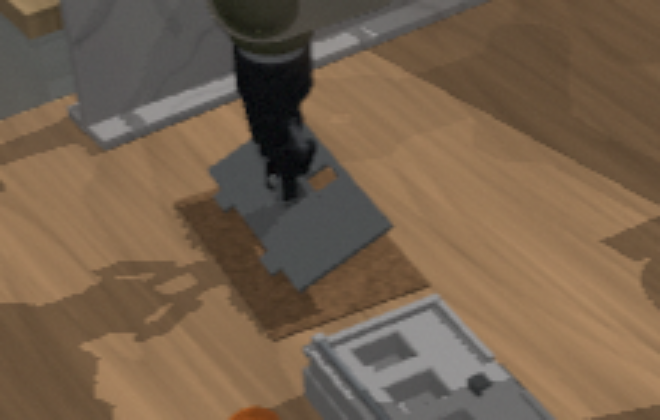

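The cover is held over the mat (centre 0.525,−0.342), tongue edge down and knob up. I lower it until it touches, then lay it down along the arc.

```bash
python3 nudge.py '[0, 0, 1.5, 0, 0, 0, 0, 1, 0, 0, 0, 0, 0, 0, 0]'|grep -E "posi|ft_|wid"
python3 nudge.py '[0.6, 0, 0.6, 0, 0, 0.5, 0, 0.5, 0, 0, 0.4, 0, 0.5, 0, 0, 0, 0, 0, 0, 0]'|grep -E "posi|ft_|wid"
python3 nudge.py '[0.4, 0, 0.5, 0, 0, 0.3, 0, 0.5, 0, 0, 0, 0, 0, 0, 0]'|grep -E "posi|ft_|wid"
python3 nudge.py '[0, 0, 0.3, 0, 0, 0, 0, 0, 0, 0]'|grep -E "posi|ft_|wid"
```

```text
position: [0.5384, -0.3436, 0.0548]
ft_force: [0.5, 0.6, -2.2]
grip_width: 0.0211
position: [0.5232, -0.3418, 0.0392]
ft_force: [-0.3, -1.3, 3.4]
grip_width: 0.0213
position: [0.5167, -0.3408, 0.0295]
ft_force: [0.8, 0.1, 5.4]
grip_width: 0.0212
position: [0.5168, -0.3408, 0.0294]
ft_force: [-7.5, 4.7, 29.9]
grip_width: 0.0213
```

It is flat: TCP 21 mm above the plate top, as when gripped. Release and go up.

```bash
python3 nudge.py '[0, 0, -0.2, 0, 0.06, 0, 0, 0, 0, 0.06, 0, 0, 0, 0, 0.06, 0, 0, -3, 0, 0.06, 0, 0, -4.5, 0, 0.06, 0, 0, -4.5, 0, 0.06, 0, 0, -4.5, 0, 0.06, 0, 0, -4.5, 0, 0.06, 0, 0, 0, 0, 0.06]'|grep -E "posi|ft_|wid"
python3 - <<'E'
from h import *
w=cam("wrist","w8");t=cam("top","t8")
a=cv2.cvtColor(cv2.imread("pics/t8.png"),cv2.COLOR_BGR2HSV);print(proj(t,[.517,-.341,.045]))
a=cv2.imread("pics/t8.png")[140:290,90:440];cv2.imwrite("pics/c8.png",cv2.resize(a,None,fx=2.28,fy=2.28))
# lights seen from start
print(tool([.50,.29,.24]),yaw(90))
E
```

```text
position: [0.5181, -0.3416, 0.2442]
ft_force: [-0.5, -0.9, -1.6]
grip_width: 0.0601
[377.99161769 225.34952739]
[ 0.1121  0.6206 -0.0021] (np.float64(-8.72), np.float64(81.28))
```

View pics/c8.png

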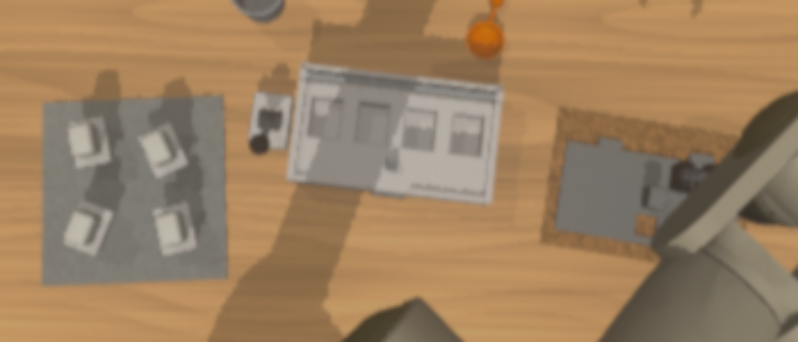

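The cover lies flat, centred on the mat. Next I measure the sockets with the wrist camera above the box, from two places.

Converted, 0.043 m is 4.3, -0.0123 m is -1.23.

```bash
python3 nudge.py '[0, 0, 0, -3.1, 0.06, -1.23, 4.3, 0, 0, 0.06, -1.23, 4.3, 0, 0, 0.06, -1.23, 4.3, 0, 0, 0.06, -1.23, 4.3, 0, 0, 0.06, -1.23, 4.3, 0, 0, 0.06, -1.23, 4.3, 0, 0, 0.06, -1.23, 4.3, 0, 0, 0.06, -1.23, 3, 0, 0, 0.06, 0, 0, 0, 0, 0.06]'|grep -E "posi|ft_|wid"
python3 nudge.py '[0, 0, 0, 0, 0.06, 0, 0, 0, 0, 0.06]'>/dev/null
python3 -c "
from h import *;import pickle
pickle.dump(cam('wrist','w9'),open('w9.pkl','wb'))"
python3 nudge.py '[1, 3.5, 0, 0, 0.06, 1, 3.5, 0, 0, 0.06, 0, 0, 0, 0, 0.06, 0, 0, 0, 0, 0.06, 0, 0, 0, 0, 0.06]'|grep -E "posi|ft_|wid"
python3 -c "
from h import *;import pickle
pickle.dump(cam('wrist','w10'),open('w10.pkl','wb'))
a=cv2.imread('pics/w9.png');b=cv2.imread('pics/w10.png')
cv2.imwrite('pics/c9.png',np.vstack([cv2.resize(x[60:250],(800,297)) for x in (a,b)]))"
```

```text
position: [0.6476, -0.0168, 0.2351]
ft_force: [-0.9, -0.2, -0.6]
grip_width: 0.0599
position: [0.6342, 0.0495, 0.238]
ft_force: [1.2, -0.2, -0.3]
grip_width: 0.0601
```

View pics/c9.png

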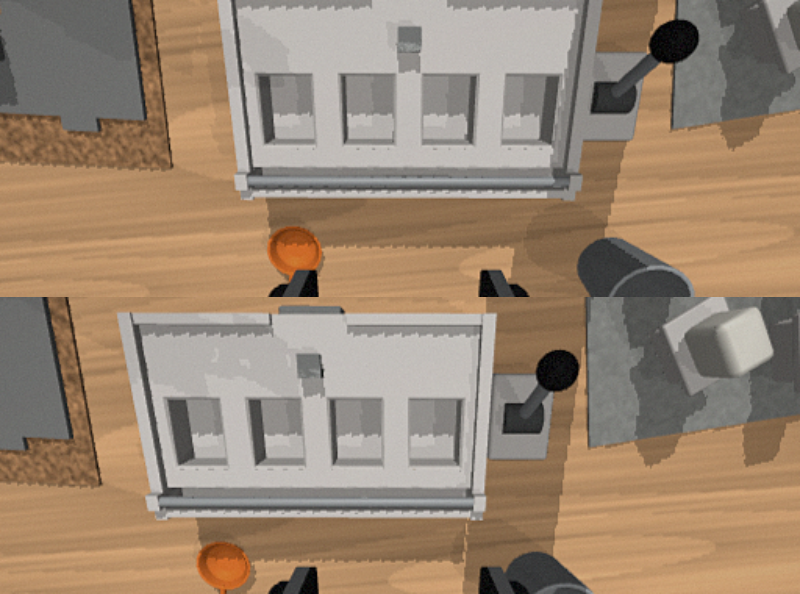

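Four open sockets show clearly in both views (upper view at crop x 257–315, 340–396, 421–476, 501–559, rows 74–145). I check the box pose against them.

```bash
cat > so.py <<'E'
from h import *
import pickle
ws=[pickle.load(open(f"w{i}.pkl","rb")) for i in (9,10)]
f=512/800
X=[[(257,315),(340,396),(421,476),(501,559)],[(168,226),(246,305),(329,384),(408,461)]];Y=[(74,145),(101,168)]
O=np.array([.590,-.007]);y=np.radians(-5.6);R=np.array([[np.cos(y),-np.sin(y)],[np.sin(y),np.cos(y)]])
uv=[]
for w,xs,ys in zip(ws,X,Y):
    g=cv2.imread("pics/w9.png" if w is ws[0] else "pics/w10.png",0).astype(float);L=[]
    for k,(a,b) in enumerate(xs):
        u=((a+b)/2*f-.2,60+(ys[0]+ys[1])/2*f-.2)
        # edge refine: strongest gradient of the mean profile near each picked edge
        def edge(prof,c):
            d=np.abs(np.diff(prof));i0=int(c)-4;s=d[i0:i0+8];i=s.argmax();return i0+i+.5
        r0,r1=int(60+ys[0]*f)+6,int(60+ys[1]*f)-6
        px=g[r0:r1].mean(0);c0,c1=edge(px,a*f),edge(px,b*f)
        py=g[:,int(c0)+6:int(c1)-5].mean(1);q0,q1=edge(py,60+ys[0]*f),edge(py,60+ys[1]*f)
        P=plane(w,u,.056);Q=plane(w,((c0+c1)/2,(q0+q1)/2),.056);L.append(u)
        print(k,"hand",(R.T@(P[:2]-O)).round(4),"edge",(R.T@(Q[:2]-O)).round(4),"size",round(np.linalg.norm(plane(w,(c0,q0),.056)-plane(w,(c1,q0),.056)),4),round(np.linalg.norm(plane(w,(c0,q0),.056)-plane(w,(c0,q1),.056)),4))
    uv.append(L)
for k in range(4): print(tri(ws,[uv[0][k],uv[1][k]]))
E
python3 so.py
```

```text
0 hand [ 0.0082 -0.0904] edge [ 0.0078 -0.089 ] size 0.0392 0.0521
1 hand [ 0.0084 -0.0301] edge [ 0.0057 -0.0292] size 0.0392 0.0472
2 hand [0.0085 0.0292] edge [0.008  0.0288] size 0.0381 0.0519
3 hand [0.0086 0.0892] edge [0.0081 0.088 ] size 0.0392 0.052
0 hand [ 0.0077 -0.0897] edge [ 0.0072 -0.0901] size 0.0367 0.0524
1 hand [ 0.0078 -0.0307] edge [ 0.0074 -0.029 ] size 0.039 0.052
2 hand [0.0079 0.0303] edge [0.0075 0.0309] size 0.039 0.0517
3 hand [0.0081 0.089 ] edge [0.0082 0.0885] size 0.039 0.0506
(array([ 0.58943173, -0.09878129,  0.05244359]), [np.float64(0.2), np.float64(0.2)])
(array([ 0.59485755, -0.03762268,  0.05800384]), [np.float64(0.3), np.float64(0.3)])
(array([0.6017082 , 0.02178506, 0.05091242]), [np.float64(0.1), np.float64(0.1)])
(array([0.60691441, 0.08077128, 0.05649039]), [np.float64(0.3), np.float64(0.3)])
```

The socket fit agrees with the box pose within 0.5 mm. Now I view the lights with the camera over them and the tool turned 90°.

The manual's scale: shifts go in cm. Converting my numbers, 0.0348 m is 3.48, 0.0263 m is 2.63.

```bash
python3 nudge.py '[2.63, 3.48, 0, 0, 0.06, 2.63, 3.48, 0, 0, 0.06, 2.63, 3.48, 0, 0, 0.06, 2.63, 3.48, 0, 0, 0.06, 2.63, 3.48, 0, 0, 0.06, 0, 0, 0, 8.2, 0.06, 0, 0, 0, 8.2, 0.06, 0, 0, 0, 8.2, 0.06, 0, 0, 0, 8.2, 0.06, 0, 0, 0, 8.2, 0.06]'>/dev/null
python3 nudge.py '[0, 0, 0, 8.2, 0.06, 0, 0, 0, 8.2, 0.06, 0, 0, 0, 8.2, 0.06, 0, 0, 0, 8.2, 0.06, 0, 0, 0, 8.2, 0.06, 0, 0, 0, 8, 0.06, 0, 0, 0, 0, 0.06, 0, 0, 0, 0, 0.06, 0, 0, 0, 0, 0.06]'|grep -E "posi|rot"
cat > li.py <<'E'
from h import *
import sys
def lights(name,show=True):
    w=cam("wrist",name);a=cv2.imread(f"pics/{name}.png");h=cv2.cvtColor(a,cv2.COLOR_BGR2HSV)
    m=((h[...,1]<40)&(h[...,2]>int(sys.argv[2]) if len(sys.argv)>2 else (h[...,1]<40)&(h[...,2]>125)).astype(np.uint8)*255
    m=cv2.morphologyEx(m,cv2.MORPH_OPEN,np.ones((3,3)))
    out=[]
    for c in cv2.findContours(m,0,2)[0]:
        if cv2.contourArea(c)<250: continue
        hull=cv2.convexHull(c)[:,0].astype(float)
        if hull.min()<2 or hull[:,0].max()>509 or hull[:,1].max()>381: continue
        P=np.array([plane(w,p,.037)[:2] for p in hull])
        if abs(P[:,0].mean()-.52)>.14 or abs(P[:,1].mean()-.315)>.14: continue
        r=cv2.minAreaRect((P*1000).astype(np.float32));b=cv2.boxPoints(r)
        e=[b[1]-b[0],b[2]-b[1]];L=max(e,key=np.linalg.norm)
        ctr=np.array(r[0])/1000;E=np.array(w["extrinsics"]);C=-E[:3,:3].T@E[:3,3]
        out.append((ctr.round(4),np.round(np.degrees(np.arctan2(L[1],L[0]))%180,1),np.sort(np.round(r[1],1)),"off nadir",(ctr-C[:2]).round(3),"V",h[...,2][m>0].min()))
    if show:
        for o in out: print(*o)
    return w,m,out
if __name__=="__main__": lights(sys.argv[1])
E
python3 li.py w11
```

```text
position: [0.5205, 0.2366, 0.2381]
tool_rot: [[0.096, 0.995, -0.0], [0.995, -0.096, -0.0], [-0.0, -0.0, -1.0]]  File "li.py", line 5
    m=((h[...,1]<40)&(h[...,2]>int(sys.argv[2]) if len(sys.argv)>2 else (h[...,1]<40)&(h[...,2]>125)).astype(np.uint8)*255
      ^
SyntaxError: '(' was never closed
```

```bash
sed -i '5s/.*/    m=((h[...,1]<40)\&(h[...,2]>(int(sys.argv[2]) if len(sys.argv)>2 else 125))).astype(np.uint8)*255/' li.py; python3 li.py w11
```

```text
[0.5932 0.2577] 179.7 [17.8 72.6] off nadir [ 0.065 -0.059] V 126
```

View pics/w11.png

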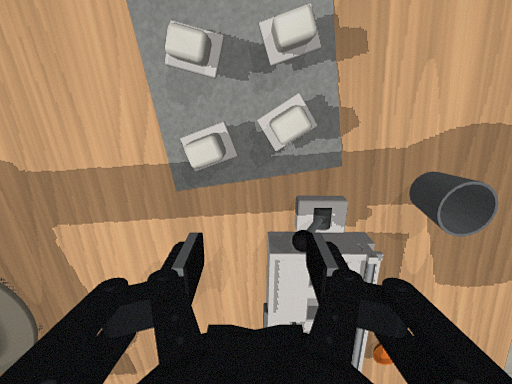

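Lights appear at about (194,48), (290,34), (208,148), (288,122). They merged with the sunlit mat, so I raise the threshold.

```bash
for v in 150 165 180; do echo v $v;python3 li.py w12 $v; done; python3 -c "
import cv2;h=cv2.cvtColor(cv2.imread('pics/w12.png'),cv2.COLOR_BGR2HSV)
for u in [(190,45),(200,70),(208,150),(188,150),(228,150),(290,125),(270,140),(240,30),(180,100),(250,60)]: print(u,h[u[1],u[0]])"
```

```text
v 150
[0.4647 0.2714] 14.8 [40.9 59.6] off nadir [-0.064 -0.046] V 151
[0.5648 0.2898] 26.7 [45.  58.9] off nadir [ 0.036 -0.027] V 151
[0.4637 0.3793] 160.0 [43.1 60.6] off nadir [-0.065  0.062] V 151
[0.5683 0.3809] 12.4 [44.3 57.4] off nadir [0.04  0.064] V 151
v 165
[0.4646 0.2715] 14.7 [40.5 59.3] off nadir [-0.064 -0.046] V 166
[0.5648 0.29  ] 27.4 [43.9 58.7] off nadir [ 0.036 -0.027] V 166
[0.4592 0.3641] 160.1 [10.5 58.1] off nadir [-0.069  0.047] V 166
[0.4563 0.388 ] 159.7 [29.9 40.1] off nadir [-0.072  0.071] V 166
[0.5547 0.3731] 10.9 [43.8 54.6] off nadir [0.026 0.056] V 166
v 180
[0.4562 0.2643] 14.6 [28.2 39.1] off nadir [-0.072 -0.053] V 181
[0.4613 0.2863] 11.6 [12.3 57.7] off nadir [-0.067 -0.031] V 181
[0.5685 0.2868] 26.3 [28.2 40.1] off nadir [ 0.04 -0.03] V 181
[0.5647 0.29  ] 27.1 [43.8 57.9] off nadir [ 0.036 -0.027] V 181
[0.4589 0.3639] 160.0 [ 9.1 57.6] off nadir [-0.07   0.047] V 181
[0.5492 0.3697] 8.2 [43.5 52.2] off nadir [0.021 0.052] V 181
[0.4556 0.3881] 160.0 [27.8 38.8] off nadir [-0.073  0.071] V 181
(190, 45) [ 24  19 210]
(200, 70) [  7  12 189]
(208, 150) [ 18  18 211]
(188, 150) [ 22  17 220]
(228, 150) [ 10  15 150]
(290, 125) [ 25  16 212]
(270, 140) [ 21   9 192]
(240, 30) [ 30   7 137]
(180, 100) [ 18  10 123]
(250, 60) [ 12  14 188]
```

Converted, -0.023 m is -2.3, 0.039 m is 3.9.

```bash
python3 nudge.py '[-2.3, 3.9, 0, 0, 0.06, 0, 0, 0, 0, 0.06, 0, 0, 0, 0, 0.06, 0, 0, 0, 0, 0.06]'|grep -E "posi"
cat > tgt.py <<'E'
# print the tool-axis move onto a light nearest to x,y: turn first, then dx,dy after the turn, dz to TCP height
from li import *
X=np.array([float(sys.argv[3]),float(sys.argv[4])]);w,m,o=lights(sys.argv[1])
b=min(o,key=lambda q:np.linalg.norm(q[0]-X));t,_=yaw(b[1]);s=env.observe();th=np.radians(-t)
Rz=np.array([[np.cos(th),-np.sin(th),0],[np.sin(th),np.cos(th),0],[0,0,1]]);R=Rz@s["tool_rot"]
print("PICK",b[0],b[1],"turn",t,"move",(R.T@(np.array([*b[0],.069])-s["position"])).round(4))
E
python3 tgt.py w13 150 .565 .29
```

```text
position: [0.5564, 0.2107, 0.2381]
[0.4624 0.273 ] 14.7 [37.4 63.3] off nadir [-0.102 -0.018] V 151
[0.5649 0.2897] 26.7 [44.6 58.8] off nadir [ 0.    -0.001] V 151
[0.4592 0.3636] 160.8 [10.9 58.4] off nadir [-0.106  0.073] V 151
PICK [0.5649 0.2897] 26.7 turn -32.27 move [0.0666 0.0432 0.1692]
```

Converted, 0.0333 m is 3.33, 0.0216 m is 2.16.

```bash
python3 nudge.py '[0, 0, 0, -8.07, 0.06, 0, 0, 0, -8.07, 0.06, 0, 0, 0, -8.07, 0.06, 0, 0, 0, -8.06, 0.06, 3.33, 2.16, 0, 0, 0.06, 3.33, 2.16, 0, 0, 0.06, 0, 0, 4.5, 0, 0.06, 0, 0, 0, 0, 0.06, 0, 0, 0, 0, 0.06, 0, 0, 0, 0, 0.06]'|grep -E "posi"
python3 - <<'E'
from h import *
import pickle
# height check: head-top centroid in top camera and scene camera, bright faces near the expected spot
t,s=env.get_image("top"),env.get_image("scene")
print("expected px",proj(t,[.5649,.2897,.077]),proj(s,[.5649,.2897,.077]))
print(tool([.5649,.2897,.060]),yaw(26.7))
# two wrist views w12,w13 with the same camera in tool frame
w=env.get_image("wrist");o=env.observe();M=np.eye(4);M[:3,:3]=o["tool_rot"];M[:3,3]=o["position"];X=np.array(w["extrinsics"])@M
def at(p,h):
    h=np.radians(h);N=np.eye(4);N[:3,:3]=np.array([[-np.sin(h),np.cos(h),0],[np.cos(h),np.sin(h),0],[0,0,-1.]]);N[:3,3]=p
    return dict(K=w["K"],extrinsics=X@np.linalg.inv(N))
uv=[];ims=[at([.5205,.2366,.2381],-5.5),at([.5564,.2107,.2381],-5.5)]
for n,im in zip(("w12","w13"),ims):
    v=cv2.cvtColor(cv2.imread(f"pics/{n}.png"),cv2.COLOR_BGR2HSV);m=((v[...,2]>198)&(v[...,1]<40)).astype(np.uint8);c,l,st,ce=cv2.connectedComponentsWithStats(m)
    e=proj(im,[.5649,.2897,.077]);k=min((i for i in range(1,c) if st[i][4]>100),key=lambda i:np.linalg.norm(ce[i]-e));uv.append(ce[k]);print(n,e,ce[k],st[k][4])
print("head top",tri(ims,uv))
E
```

```text
position: [0.5661, 0.2889, 0.1953]
expected px [156.61408638 203.8100595 ] [352.89370043 255.05470261]
[ 0.0014 -0.0012  0.1351] (np.float64(-0.09), np.float64(26.61))
w12 [290.20281188 124.91460044] [289.6907994  124.76923077] 663
w13 [254.55631492 103.04298342] [254.11618257 102.68603043] 723
head top (array([0.56441049, 0.29000803, 0.07714181]), [np.float64(0.1), np.float64(0.1)])
```

The head top triangulates at z=0.077, as it should. Descend and grip.

```bash
python3 nudge.py '[0.14, -0.1, 4.5, 0, 0.06, 0, 0, 4.5, 0, 0.06, 0, 0, 3.5, 0, 0.06, 0, 0, 1, 0, 0.06, 0, 0, 0, 0, 0.06, 0, 0, 0, 0, 0.0, 0, 0, 0, 0, 0.0, 0, 0, 0, 0, 0.0, 0, 0, 0, 0, 0.0]' 50
python3 nudge.py '[0, 0, -2, 0, 0, 0, 0, -4.5, 0, 0, 0, 0, -4.5, 0, 0, 0, 0, -4.5, 0, 0, 0, 0, 0, 8.1, 0, 0, 0, 0, 8.1, 0, 0, 0, 0, 8.1, 0, 0, 0, 0, 8, 0, 0, 0, 0, 0, 0, 0, 0, 0, 0, 0]'
cat > put.py <<'E'
# move to socket k, tool axes after turning to box heading; zpick = TCP height at the pick
from h import *
import sys
k=int(sys.argv[1]);y=np.radians(-5.6);R=np.array([[np.cos(y),-np.sin(y)],[np.sin(y),np.cos(y)]])
P=np.array([.590,-.007])+R@[.008,(-.09,-.03,.03,.09)[k]]
s=env.observe();print("socket",k,P.round(4),"turn",yaw(-5.6),"move",tool([*P,float(sys.argv[2])]),s["grip_width"])
E
python3 put.py 0 .087
```

```text
time_s: 19.85
position: [0.5652, 0.2903, 0.0607]
tool_rot: [[-0.449, 0.894, 0.004], [0.894, 0.449, 0.001], [-0.001, 0.004, -1.0]]
ft_force: [-0.5, 0.0, 7.2]
grip_width: 0.0393
gripper_force: 51.0
time_s: 20.85
position: [0.5641, 0.29, 0.2137]
tool_rot: [[0.095, 0.996, 0.001], [0.996, -0.095, 0.0], [0.0, 0.001, -1.0]]
ft_force: [-0.1, -0.2, -1.2]
grip_width: 0.0392
gripper_force: 51.0
socket 0 [ 0.5892 -0.0974] turn (np.float64(0.17), np.float64(-5.43)) move [-0.3833  0.0616  0.1267] 0.03915229226546173
```

Converted, -0.0426 m is -4.26, 0.0068 m is 0.68.

```bash
python3 nudge.py '[-4.26, 0.68, 0, 0, 0, -4.26, 0.68, 0, 0, 0, -4.26, 0.68, 0, 0, 0, -4.26, 0.68, 0, 0, 0, -4.26, 0.68, 0, 0, 0, -4.26, 0.68, 0, 0, 0, -4.26, 0.68, 0, 0, 0, -4.26, 0.68, 0, 0, 0, -4.26, 0.72, 0, 0, 0, 0, 0, 3, 0.17, 0]'|grep posi
python3 nudge.py '[0, 0, 4, 0, 0, 0, 0, 0, 0, 0, 0, 0, 0, 0, 0, 0, 0, 0, 0, 0]'|grep posi;python3 put.py 0 .087
```

```text
position: [0.5895, -0.1032, 0.1863]
position: [0.5887, -0.0977, 0.1455]
socket 0 [ 0.5892 -0.0974] turn (np.float64(-0.13), np.float64(-5.73)) move [0.0004 0.0003 0.0585] 0.039179347497222454
```

Converted, 0.02 m is 2, 0.01 m is 1.

```bash
python3 nudge.py '[0.03, 0.03, 2, 0, 0, 0, 0, 1, 0, 0, 0, 0, 0.5, 0, 0, 0, 0, 0.5, 0, 0, 0, 0, 0, 0, 0]'|grep -E "posi|ft_"
python3 nudge.py '[0, 0, 0.5, 0, 0, 0, 0, 0.5, 0, 0, 0, 0, 0.5, 0, 0, 0, 0, 0, 0, 0]'|grep -E "posi|ft_"
python3 nudge.py '[0, 0, 0.3, 0, 0, 0, 0, 0.1, 0, 0, 0, 0, 0, 0, 0]'|grep -E "posi|ft_"
```

```text
position: [0.5908, -0.098, 0.1107]
ft_force: [-3.8, 2.9, 42.1]
position: [0.5912, -0.0981, 0.0904]
ft_force: [9.1, -0.9, -2.0]
position: [0.5912, -0.0981, 0.0875]
ft_force: [4.5, -0.6, 7.2]
```

It chamfered in and seated with a −2 mm x offset, so I shift later targets by +2 mm x, −0.7 mm y. Firm up and release.

Converted, 0.002 m is 0.2.

```bash
python3 nudge.py '[0, 0, 0.2, 0, 0, 0, 0, 0, 0, 0]'|grep -E "posi|ft_"
python3 nudge.py '[0, 0, 0, 0, 0.06, 0, 0, 0, 0, 0.06, 0, 0, 0, 0, 0.06, 0, 0, -4, 0, 0.06, 0, 0, -4.5, 0, 0.06, 0, 0, -4.5, 0, 0.06, 0, 0, 0, 0, 0.06, 0, 0, 0, 0, 0.06]'|grep -E "posi|ft_|wid"
sed -i 's/\.590,-\.007\]/.592,-.0077]/' put.py
python3 - <<'E'
from h import *
w=cam("wrist","w14")
t=cam("top","t14")
for z in (.106,.104): print(proj(w,[.5912,-.0981,z]))
print(tool([.4647,.2714-.08,.238]),yaw(-5.6))
E
```

```text
position: [0.5904, -0.098, 0.0857]
ft_force: [0.0, -0.0, 11.8]
position: [0.588, -0.0973, 0.2126]
ft_force: [-0.6, -0.0, -1.3]
grip_width: 0.0597
[257.69421874 192.55039707]
[257.66972755 191.87107427]
[ 0.2747 -0.1514 -0.0267] (np.float64(-0.22), np.float64(-5.82))
```

Converted, 0.0393 m is 3.93, -0.0227 m is -2.27.

```bash
python3 nudge.py '[3.93, -2.27, -0.4, 0, 0.06, 3.93, -2.27, -0.4, 0, 0.06, 3.93, -2.27, -0.4, 0, 0.06, 3.93, -2.27, -0.4, 0, 0.06, 3.93, -2.27, -0.4, 0, 0.06, 3.93, -2.27, -0.4, 0, 0.06, 3.93, -2.27, 0, 0, 0.06, 0, 0, 0, 0, 0.06, 0, 0, 0, 0, 0.06, 0, 0, 0, 0, 0.06]'|grep posi
python3 tgt.py w15 150 .465 .271
```

```text
position: [0.458, 0.1917, 0.2353]
[0.4654 0.2697] 14.9 [44.3 58.6] off nadir [-0.002 -0.002] V 151
PICK [0.4654 0.2697] 14.9 turn -20.8 move [0.0739 0.0273 0.1664]
```

Converted, 0.045 m is 4.5, 0.037 m is 3.7.

```bash
python3 nudge.py '[0, 0, 0, -6.93, 0.06, 0, 0, 0, -6.93, 0.06, 0, 0, 0, -6.93, 0.06, 3.7, 1.37, 0, 0, 0.06, 3.7, 1.37, 0, 0, 0.06, 0, 0, 4.5, 0, 0.06, 0, 0, 4.5, 0, 0.06, 0, 0, 0, 0, 0.06, 0, 0, 0, 0, 0.06]'|grep posi
python3 -c "
from h import *
print(tool([.4654,.2697,.060]),yaw(14.9))"
```

```text
position: [0.466, 0.2703, 0.1468]
[-0.0004 -0.0007  0.0868] (np.float64(-0.02), np.float64(14.88))
```

Converted, 0.045 m is 4.5, 0.03 m is 3.

```bash
python3 nudge.py '[-0.04, -0.07, 4.5, 0, 0.06, 0, 0, 3, 0, 0.06, 0, 0, 1.1, 0, 0.06, 0, 0, 0, 0, 0.06, 0, 0, 0, 0, 0.0, 0, 0, 0, 0, 0.0, 0, 0, 0, 0, 0.0, 0, 0, 0, 0, 0.0]' 50|grep -E "posi|ft_|wid"
python3 nudge.py '[0, 0, -2, 0, 0, 0, 0, -4.5, 0, 0, 0, 0, -4.5, 0, 0, 0, 0, -4.5, 0, 0, 0, 0, 0, 6.9, 0, 0, 0, 0, 6.9, 0, 0, 0, 0, 6.9, 0, 0, 0, 0, 0, 0, 0, 0, 0, 0, 0]'|grep -E "posi|ft_|wid"
python3 put.py 1 .087
```

```text
position: [0.4657, 0.2707, 0.0623]
ft_force: [-0.8, -0.8, 8.4]
grip_width: 0.0391
position: [0.4645, 0.2704, 0.2157]
ft_force: [-0.0, -0.2, -2.1]
grip_width: 0.0391
socket 1 [ 0.597  -0.0383] turn (np.float64(0.06), np.float64(-5.54)) move [-0.2946  0.1616  0.1287] 0.039062213340348546
```

Converted, -0.042 m is -4.2, 0.0231 m is 2.31.

```bash
python3 nudge.py '[-4.2, 2.31, 0, 0, 0, -4.2, 2.31, 0, 0, 0, -4.2, 2.31, 0, 0, 0, -4.2, 2.31, 0, 0, 0, -4.2, 2.31, 0, 0, 0, -4.2, 2.31, 0, 0, 0, -4.2, 2.31, 0, 0, 0, 0, 0, 3.5, 0, 0, 0, 0, 3.5, 0, 0, 0, 0, 0, 0, 0]'|grep posi
python3 nudge.py '[0, 0, 0, 0, 0, 0, 0, 0, 0, 0]'|grep posi;python3 put.py 1 .089
```

```text
position: [0.5941, -0.0381, 0.1411]
position: [0.597, -0.0381, 0.1474]
socket 1 [ 0.597  -0.0383] turn (np.float64(-0.05), np.float64(-5.65)) move [-0.0002 -0.0002  0.0584] 0.03925084129970766
```

Converted, 0.02 m is 2, 0.01 m is 1.

```bash
python3 nudge.py '[0.06, 0, 2, 0, 0, 0, 0, 1, 0, 0, 0, 0, 0, 0, 0]'|grep -E "posi|ft_"
python3 nudge.py '[0, 0, 0.4, 0, 0, 0, 0, 0, 0, 0]'|grep -E "posi|ft_"
python3 nudge.py '[0, 0, 0.4, 0, 0, 0, 0, 0, 0, 0]'|grep -E "posi|ft_"
```

```text
position: [0.5962, -0.0374, 0.1151]
ft_force: [0.4, -0.5, -1.1]
position: [0.5963, -0.0376, 0.1115]
ft_force: [-0.1, 0.3, -2.2]
position: [0.5961, -0.0377, 0.107]
ft_force: [0.5, 0.1, -1.6]
```

```bash
python3 nudge.py '[0, 0, 0.6, 0, 0, 0, 0, 0.6, 0, 0, 0, 0, 0.5, 0, 0, 0, 0, 0, 0, 0]'|grep -E "posi|ft_"
python3 nudge.py '[0, 0, 0.3, 0, 0, 0, 0, 0, 0, 0]'|grep -E "posi|ft_"
python3 nudge.py '[0, 0, 0, 0, 0.06, 0, 0, 0, 0, 0.06, 0, 0, 0, 0, 0.06, 0, 0, -4, 0, 0.06, 0, 0, -4.5, 0, 0.06, 0, 0, -4.5, 0, 0.06, 0, 0, 0, 0, 0.06, 0, 0, 0, 0, 0.06]'|grep -E "posi|ft_|wid"
python3 - <<'E'
from h import *
print(tool([.5606,.3013,.238]),yaw(-5.6))
E
```

```text
position: [0.596, -0.0376, 0.0897]
ft_force: [-0.3, -0.3, -1.9]
position: [0.5961, -0.0376, 0.0892]
ft_force: [-8.9, 1.2, 18.2]
position: [0.5962, -0.0376, 0.2173]
ft_force: [-0.5, 0.1, -0.5]
grip_width: 0.0601
[ 0.3337 -0.0693 -0.0208] (np.float64(-0.12), np.float64(-5.72))
```

```bash
python3 nudge.py '[4.17, -0.87, -0.26, 0, 0.06, 4.17, -0.87, -0.26, 0, 0.06, 4.17, -0.87, -0.26, 0, 0.06, 4.17, -0.87, -0.26, 0, 0.06, 4.17, -0.87, -0.26, 0, 0.06, 4.17, -0.87, -0.26, 0, 0.06, 4.17, -0.87, -0.26, 0, 0.06, 4.17, -0.87, -0.26, 0, 0.06, 0, 0, 0, 0, 0.06, 0, 0, 0, 0, 0.06]'|grep posi
python3 nudge.py '[0, 0, 0, 0, 0.06]'|grep posi; python3 tgt.py w16 150 .568 .38
```

```text
position: [0.5596, 0.3017, 0.2358]
position: [0.5602, 0.3003, 0.2366]
[0.4826 0.3732] 70.1 [21.3 44.2] off nadir [-0.086 -0.008] V 151
[0.4513 0.3788] 160.5 [33.4 41.7] off nadir [-0.118 -0.002] V 151
[0.5521 0.3705] 9.7 [45.  58.7] off nadir [-0.017 -0.01 ] V 151
PICK [0.5521 0.3705] 9.7 turn -15.51 move [0.071  0.0039 0.1679]
```

Light A was knocked while I looked, and is now at (0.552,0.3705) with the right flange size. I pick it there.

Converted, 0.0355 m is 3.55, 0.002 m is 0.2.

```bash
python3 nudge.py '[0, 0, 0, -7.75, 0.06, 0, 0, 0, -7.75, 0.06, 3.55, 0.2, 0, 0, 0.06, 3.55, 0.2, 0, 0, 0.06, 0, 0, 0, 0, 0.06, 0, 0, 0, 0, 0.06, 0, 0, 0, 0, 0.06]'|grep posi
python3 nudge.py '[0, 0, 4.5, 0, 0.06, 0, 0, 4.5, 0, 0.06, 0, 0, 0, 0, 0.06, 0, 0, 0, 0, 0.06]'|grep posi
python3 -c "
from h import *
print(tool([.5521,.3705,.060]),yaw(9.7))
t=cam('top','t17');a=cv2.imread('pics/t17.png');h=cv2.cvtColor(a,cv2.COLOR_BGR2HSV)
print(proj(t,[.5521,.3705,.077]),proj(t,[.46,.375,.037]))"
```

```text
position: [0.5526, 0.3705, 0.2378]
position: [0.5528, 0.3711, 0.1491]
[-0.0005 -0.0009  0.0891] (np.float64(0.0), np.float64(9.7))
[127.77396865 207.83184773] [128.77652961 240.73533927]
```

```bash
python3 nudge.py '[-0.05, -0.07, 4.5, 0, 0.06, 0, 0, 3.3, 0, 0.06, 0, 0, 1, 0, 0.06, 0, 0, 0, 0, 0.06, 0, 0, 0, 0, 0.0, 0, 0, 0, 0, 0.0, 0, 0, 0, 0, 0.0, 0, 0, 0, 0, 0.0]' 50|grep -E "posi|ft_|wid"
python3 nudge.py '[0, 0, -2, 0, 0, 0, 0, -4.5, 0, 0, 0, 0, -4.5, 0, 0, 0, 0, -4.5, 0, 0, 0, 0, 0, 7.7, 0, 0, 0, 0, 7.6, 0, 0, 0, 0, 0, 0, 0, 0, 0, 0, 0]'|grep -E "posi|ft_|wid"
python3 put.py 2 .087
```

```text
position: [0.5527, 0.3718, 0.0629]
ft_force: [-0.9, 0.2, 7.2]
grip_width: 0.0393
position: [0.5515, 0.3713, 0.2154]
ft_force: [0.1, 0.6, -1.2]
grip_width: 0.0394
socket 2 [0.6029 0.0214] turn (np.float64(0.28), np.float64(-5.32)) move [-0.3436  0.0836  0.1284] 0.039442822444563895
```

Converted, -0.0428 m is -4.28, 0.0105 m is 1.05.

```bash
python3 nudge.py '[-4.28, 1.05, 0, 0.28, 0, -4.28, 1.05, 0, 0, 0, -4.28, 1.05, 0, 0, 0, -4.28, 1.05, 0, 0, 0, -4.28, 1.05, 0, 0, 0, -4.28, 1.05, 0, 0, 0, -4.28, 1.05, 0, 0, 0, -4.28, 1.05, 0, 0, 0, 0, 0, 3.5, 0, 0, 0, 0, 3.5, 0, 0]'|grep posi
python3 nudge.py '[0, 0, 0, 0, 0, 0, 0, 0, 0, 0, 0, 0, 0, 0, 0]'|grep posi;python3 put.py 2 .0895
```

```text
position: [0.6012, 0.0205, 0.1449]
position: [0.6016, 0.0223, 0.1471]
socket 2 [0.6029 0.0214] turn (np.float64(-0.12), np.float64(-5.72)) move [-0.0008  0.0012  0.0576] 0.03949701771554336
```

```bash
python3 nudge.py '[0.03, 0.05, 2, 0, 0, 0, 0, 1, 0, 0, 0, 0, 0, 0, 0]'|grep -E "posi|ft_"
python3 nudge.py '[0, 0, 0.4, 0, 0, 0, 0, 0, 0, 0]'|grep -E "posi|ft_"
python3 nudge.py '[0, 0, 0.4, 0, 0, 0, 0, 0, 0, 0]'|grep -E "posi|ft_"
python3 nudge.py '[0, 0, 0.6, 0, 0, 0, 0, 0, 0, 0]'|grep -E "posi|ft_"
```

```text
position: [0.6015, 0.0226, 0.1155]
ft_force: [-0.2, 0.5, -0.9]
position: [0.6022, 0.0224, 0.1121]
ft_force: [1.9, -0.5, 0.1]
position: [0.6021, 0.0223, 0.1071]
ft_force: [5.9, -0.5, -2.4]
position: [0.6021, 0.0222, 0.1005]
ft_force: [7.3, -1.5, -4.4]
```

Going in. Finish, release, and look at the last light (≈(0.464,0.379)).

```bash
python3 nudge.py '[0, 0, 0.6, 0, 0, 0, 0, 0.5, 0, 0, 0, 0, 0, 0, 0]'|grep -E "posi|ft_"
python3 nudge.py '[0, 0, 0.3, 0, 0, 0, 0, 0, 0, 0]'|grep -E "posi|ft_"
python3 nudge.py '[0, 0, 0, 0, 0.06, 0, 0, 0, 0, 0.06, 0, 0, 0, 0, 0.06, 0, 0, -4, 0, 0.06, 0, 0, -4.5, 0, 0.06, 0, 0, -4.5, 0, 0.06, 0, 0, 0, 0, 0.06, 0, 0, 0, 0, 0.06]'|grep -E "posi|ft_|wid"
python3 - <<'E'
from h import *
print(tool([.456,.296,.238]),yaw(-5.6))
E
```

```text
position: [0.6016, 0.0223, 0.0896]
ft_force: [5.2, -0.8, -0.2]
position: [0.6015, 0.0223, 0.0894]
ft_force: [-4.8, 0.1, 21.0]
position: [0.601, 0.0225, 0.2169]
ft_force: [0.7, 1.3, -1.0]
grip_width: 0.0604
[ 0.2575 -0.1719 -0.0211] (np.float64(-0.2), np.float64(-5.8))
```

```bash
python3 nudge.py '[3.68, -2.46, -0.3, 0, 0.06, 3.68, -2.46, -0.3, 0, 0.06, 3.68, -2.46, -0.3, 0, 0.06, 3.68, -2.46, -0.3, 0, 0.06, 3.68, -2.46, -0.3, 0, 0.06, 3.68, -2.46, -0.3, 0, 0.06, 3.68, -2.46, -0.3, 0, 0.06, 0, 0, 0, 0, 0.06, 0, 0, 0, 0, 0.06, 0, 0, 0, 0, 0.06]'|grep posi
python3 tgt.py w18 150 .464 .379
```

```text
position: [0.456, 0.2953, 0.2367]
[0.4648 0.3798] 160.0 [44.9 58.7] off nadir [-0.     0.004] V 151
PICK [0.4648 0.3798] 160.0 turn 14.11 move [ 0.0827 -0.0207  0.1679]
```

Converted, 0.045 m is 4.5, 0.0413 m is 4.13.

```bash
python3 nudge.py '[0, 0, 0, 7.05, 0.06, 0, 0, 0, 7.05, 0.06, 4.13, -1.03, 0, 0, 0.06, 4.13, -1.03, 0, 0, 0.06, 0, 0, 4.5, 0, 0.06, 0, 0, 4.5, 0, 0.06, 0, 0, 0, 0, 0.06, 0, 0, 0, 0, 0.06, 0, 0, 0, 0, 0.06]'|grep posi
python3 -c "
from h import *
print(tool([.4648,.3798,.060]),yaw(160))"
```

```text
position: [0.4661, 0.3808, 0.1505]
[-0.0016 -0.0011  0.0905] (np.float64(0.03), np.float64(-19.97))
```

```bash
python3 nudge.py '[-0.13, -0.1, 4.5, 0, 0.06, 0, 0, 3.3, 0, 0.06, 0, 0, 1.1, 0, 0.06, 0, 0, 0, 0, 0.06, 0, 0, 0, 0, 0.0, 0, 0, 0, 0, 0.0, 0, 0, 0, 0, 0.0, 0, 0, 0, 0, 0.0]' 50|grep -E "posi|ft_|wid"
python3 nudge.py '[0, 0, -2, 0, 0, 0, 0, -4.5, 0, 0, 0, 0, -4.5, 0, 0, 0, 0, -4.5, 0, 0, 0, 0, 0, -7.2, 0, 0, 0, 0, -7.2, 0, 0, 0, 0, 0, 0, 0, 0, 0, 0, 0]'|grep -E "posi|ft_|wid"
python3 put.py 3 .089
```

```text
position: [0.4645, 0.3805, 0.0614]
ft_force: [0.9, 0.9, 7.0]
grip_width: 0.0392
position: [0.4632, 0.3799, 0.2143]
ft_force: [-0.5, 0.3, -1.5]
grip_width: 0.0391
socket 3 [0.6087 0.0811] turn (np.float64(-0.1), np.float64(-5.7)) move [-0.2829  0.1744  0.1253] 0.03913140016450107
```

Converted, -0.0403 m is -4.03, 0.0248 m is 2.48.

```bash
python3 nudge.py '[-4.03, 2.48, 0, 0, 0, -4.03, 2.48, 0, 0, 0, -4.03, 2.48, 0, 0, 0, -4.03, 2.48, 0, 0, 0, -4.03, 2.48, 0, 0, 0, -4.03, 2.48, 0, 0, 0, -4.03, 2.48, 0, 0, 0, 0, 0, 3.5, 0, 0, 0, 0, 3.5, 0, 0, 0, 0, 0, 0, 0]'|grep posi
python3 nudge.py '[0, 0, 0, 0, 0, 0, 0, 0, 0, 0]'|grep posi;python3 put.py 3 .0885
```

```text
position: [0.6069, 0.0821, 0.1396]
position: [0.6099, 0.0828, 0.1462]
socket 3 [0.6087 0.0811] turn (np.float64(0.08), np.float64(-5.52)) move [-0.0018 -0.0012  0.0577] 0.039112203541545064
```

Converted, -0.0018 m is -0.18, 0.02 m is 2.

```bash
python3 nudge.py '[-0.11, -0.18, 2, 0, 0, 0, 0, 1, 0, 0, 0, 0, 0, 0, 0]'|grep -E "posi|ft_"
python3 nudge.py '[0, 0, 0.4, 0, 0, 0, 0, 0, 0, 0]'|grep -E "posi|ft_"
python3 nudge.py '[0, 0, 0.4, 0, 0, 0, 0, 0, 0, 0]'|grep -E "posi|ft_"
python3 nudge.py '[0, 0, 0.6, 0, 0, 0, 0, 0, 0, 0]'|grep -E "posi|ft_"
```

```text
position: [0.607, 0.0817, 0.1138]
ft_force: [-0.2, -0.6, -1.2]
position: [0.6073, 0.0816, 0.1103]
ft_force: [0.0, 0.1, -1.3]
position: [0.607, 0.0815, 0.1057]
ft_force: [-0.4, 1.1, -0.8]
position: [0.6069, 0.0815, 0.0992]
ft_force: [-0.0, -0.1, -1.4]
```

```bash
python3 nudge.py '[0, 0, 0.6, 0, 0, 0, 0, 0.5, 0, 0, 0, 0, 0, 0, 0]'|grep -E "posi|ft_"
python3 nudge.py '[0, 0, 0.3, 0, 0, 0, 0, 0, 0, 0]'|grep -E "posi|ft_"
python3 nudge.py '[0, 0, 0, 0, 0.06, 0, 0, 0, 0, 0.06, 0, 0, 0, 0, 0.06, 0, 0, -4, 0, 0.06, 0, 0, -4, 0, 0.0, 0, 0, 0, 0, 0.0, 0, 0, 0, 0, 0.0, 0, 0, 0, 0, 0.0, 0, 0, 0, 0, 0]'|grep -E "posi|ft_|wid"
python3 nudge.py '[0, 0, 3.5, 0, 0, 0, 0, 1, 0, 0, 0, 0, 0.6, 0, 0, 0, 0, 0, 0, 0]'|grep -E "posi|ft_|wid"
python3 -c "
from h import *
cam('scene','s20');a=cv2.imread('pics/s20.png')[120:290,180:420];cv2.imwrite('pics/c20.png',cv2.resize(a,None,fx=3.3,fy=3.3,interpolation=cv2.INTER_CUBIC))"
```

```text
position: [0.6071, 0.0815, 0.0885]
ft_force: [0.4, 0.9, -1.4]
position: [0.6073, 0.0814, 0.0882]
ft_force: [-5.0, -0.5, 18.0]
position: [0.6066, 0.0815, 0.1645]
ft_force: [-0.2, 0.0, -1.2]
grip_width: 0.0001
position: [0.607, 0.0816, 0.1155]
ft_force: [0.1, -0.3, -0.4]
grip_width: 0.0005
```

View pics/c20.png

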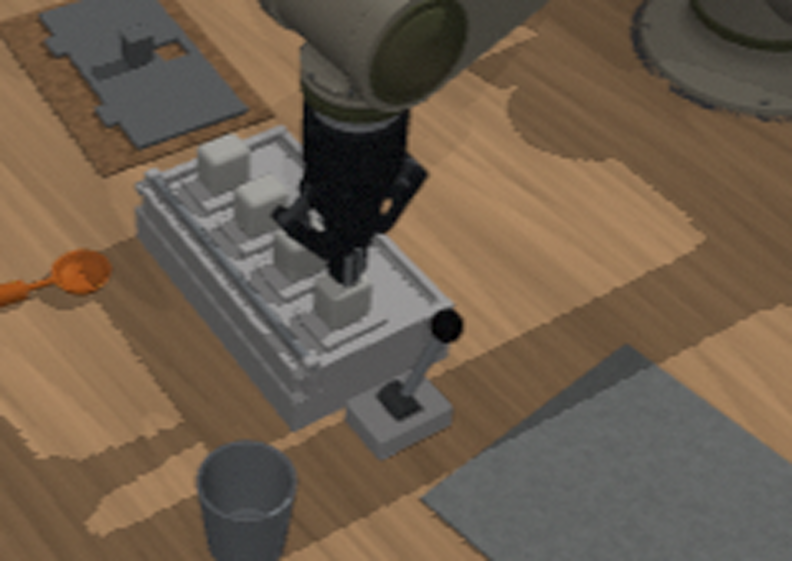

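All four appear home, the mat is empty and the cover lies flat. With the tip at z=0.1045 light 3's top isn't touched, so it is fully down. I check light 0 by touch too.

```bash
python3 nudge.py '[0, 0, -3, 0, 0, -4.5, 0, 0, 0, 0, -4.5, 0, 0, 0, 0, -4.5, 0, 0, 0, 0, -4.5, 0, 0, 0, 0, 0, 0, 0, 0, 0, 0, 0, 2, 0, 0, 0, 0, 1, 0, 0, 0, 0, 0, 0, 0]'|grep -E "posi|ft_"
python3 nudge.py '[0, 0, 0.3, 0, 0, 0, 0, 0, 0, 0]'|grep -E "posi|ft_"
python3 nudge.py '[0, 0, -6, 0, 0, 0, 0, -3, 0, 0, 0, 0, 0, 0, 0, 0, 0, 0, 0, 0]'|grep -E "posi|ft_"
python3 -c "
from h import *
print(tool([.535,.162,.2]),yaw(-5.6),env.observe()['time_s'])"
```

```text
position: [0.59, -0.0972, 0.1155]
ft_force: [0.7, 0.8, -0.8]
position: [0.5903, -0.0971, 0.115]
ft_force: [-7.6, 2.0, 22.8]
position: [0.5898, -0.0971, 0.1919]
ft_force: [-0.2, 0.2, -0.3]
[ 0.2527 -0.0793 -0.0081] (np.float64(0.13), np.float64(-5.47)) 47.9
```

Contact is at the expected height (tops at 0.104), so light 0 is home. Now the lever.

Converted, 0.045 m is 4.5, 0.0422 m is 4.22.

```bash
python3 nudge.py '[4.22, -1.56, 0, 0, 0, 4.22, -1.56, 0, 0, 0, 4.22, -1.56, 0, 0, 0, 4.22, -1.56, 0, 0, 0, 4.22, -1.56, 0, 0, 0, 4.22, -1.56, 0, 0, 0, 0, 0, 0, 0, 0, 0, 0, 4.5, 0, 0, 0, 0, 4.5, 0, 0, 0, 0, 1.6, 0, 0]'|grep -E "posi|ft_"
python3 nudge.py '[0, 0, 0, 0, 0, 0, 0, 0, 0, 0, 0, 1.5, 0, 0, 0, 0, 1.5, 0, 0, 0, 0, 1.5, 0, 0, 0, 0, 0, 0, 0, 0]'|grep -E "posi|ft_"
python3 nudge.py '[0, 1.5, 0, 0, 0, 0, 1.5, 0, 0, 0, 0, 1, 0, 0, 0, 0, 0, 0, 0, 0]'|grep -E "posi|ft_"
```

```text
position: [0.5183, 0.1629, 0.0808]
ft_force: [-0.2, 0.0, 0.4]
position: [0.5676, 0.1587, 0.0872]
ft_force: [-0.7, 0.8, 0.1]
position: [0.6062, 0.155, 0.0863]
ft_force: [0.5, 0.2, -0.8]
```

```bash
python3 nudge.py '[0, 0.6, 0, 0, 0, 0, 0, 0, 0, 0]'|grep -E "posi|ft_"
python3 nudge.py '[0, 0.6, 0, 0, 0, 0, 0, 0, 0, 0]'|grep -E "posi|ft_"
python3 nudge.py '[0, 0.4, 0, 0, 0, 0, 0, 0, 0, 0]'|grep -E "posi|ft_"
python3 nudge.py '[0, 0.4, 0, 0, 0, 0, 0, 0, 0, 0]'|grep -E "posi|ft_"
```

```text
position: [0.6116, 0.1546, 0.086]
ft_force: [-0.3, 0.6, -0.1]
position: [0.6179, 0.154, 0.0859]
ft_force: [-0.6, 0.2, -0.2]
position: [0.6199, 0.1539, 0.0857]
ft_force: [-9.2, 1.4, 3.0]
position: [0.6206, 0.1539, 0.0856]
ft_force: [-24.7, -0.4, 12.1]
```

Hard stop reached where expected. I back off, rise and check.

```bash
python3 nudge.py '[0, -2, 0, 0, 0, 0, -2, 0, 0, 0, 0, 0, -4.5, 0, 0, 0, 0, -4.5, 0, 0, 0, 0, -4.5, 0, 0, 0, -4.5, 0, 0, 0, 0, -4.5, 0, 0, 0, 0, -4.5, 0, 0, 0, 0, 0, 0, 0, 0, 0, 0, 0, 0, 0]'|grep -E "posi|ft_"
python3 -c "
from h import *
for n in ('scene','top'): cam(n,n+'F')
s=cv2.imread('pics/sceneF.png')[80:290,120:400];t=cv2.imread('pics/topF.png')[130:270,90:440]
cv2.imwrite('pics/cF.png',np.vstack([cv2.resize(s,(480,360)),cv2.resize(t,(480,192))]))"
```

```text
position: [0.4512, 0.1703, 0.2217]
ft_force: [1.1, 0.2, -0.0]
```

View pics/cF.png

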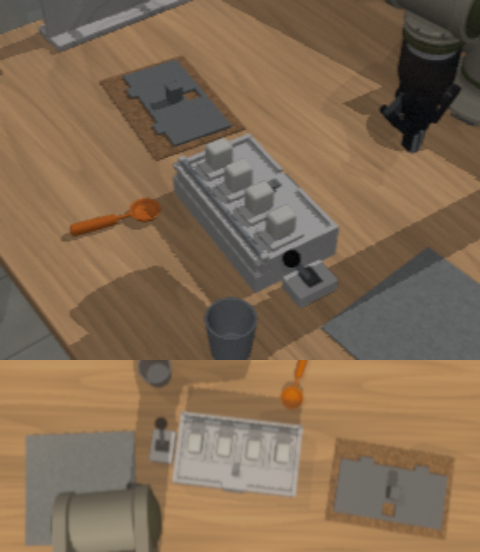

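The cover is flat on the mat, the four lights are seated, the lever leans to +x, and the cup and spoon are untouched.

```bash
python3 -c "
from rig import env
print(env.close_job())"
```

```text
the job is handed in; nothing more can be done
None
```

The job is handed in: the cover lies flat and knob up on the cork mat, all four night lights are plugged home, and the lever is on; the cup and spoon were not touched.

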